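Recommission the pantry stock hub

ROBOT

A 7-joint arm with a two-finger parallel gripper is mounted at the origin on the work surface. World frame = base frame: x ahead of the robot, y to its left, z up, the work surface at z = 0. Lengths are in m, angles in rad, forces in N, time in s.
With the tool pointing down it reaches from about 0.35 to 0.775 m from the base axis. Payload 3.1 kg.
Tool frame: the origin (TCP) lies at the very end of the fingers, on their centre line; the grasp point (between the pads) lies env.tcp_to_grasp behind it (env.tcp_to_grasp is the distance from the TCP to the grasp point, in m); z points along the fingers, y is the line along which they close (so a half turn about z gives the same grasp; the last joint's range is limited). The gripper opens to 85 mm and grips with 20 to 120 N. Pads are 22 mm wide; open, the fingers measure 114 mm over their backs; the gripper's body (76 mm by 85 mm) begins 54 mm behind the grasp point. The pads swing forward as they close: fully open they stand 13 mm farther back than shut.
Start: joints at [-1.204, 0.311, 0.014, 1.512, -0.004, 1.319, -0.027], TCP at [0.219, 0.505, 0.206] pointing down, gripper open.
Joint ranges: [-2.7, 2.7], [-0.3, 1.91], [-1.27, 1.3], [0.12, 2.57], [-1.44, 4.58], [0.2, 2.03], [-3.05, 3.05]. Speed limits (rad/s): [2.79, 2.79, 3.14, 3.14, 3.14, 3.14, 3.14].

INTERFACE

Orientations are given as a rotation vector (axis times angle).
In Python, from bench import env, eyes gives the robot as it stands. The module is installed in compiled form; this text tells all that it offers.
- The arm moves only by the tool play_rows, never from a script. Its argument "commands" is a list of rows, each a list of 7 numbers: the shift along the tool's x, y, z in mm, then the turn, a rotation vector about the tool's x, y, z in rad, then the finger opening in mm, from 0 to 85.4. In form: [[x, y, z, rx, ry, rz, hand], ...]. A call has 1 to 5 rows; each row shifts and turns the commanded pose from where the row before left it, along the tool's axes as they then stand; what a row does not reach is not made up. A row lasts 1/12 s, in which the tool goes at most 41.7 mm and 7.16 degrees, less where a joint would pass 70% of its speed; a pose out of reach is approached as far as the arm can. A call with a gripper value outside its range is refused whole. The fingers move at their own pace and stop on an object; the grip force is fixed at half the most. Time passes only in rows, so rows that do not move let the fingers close. It gives the time, the measured TCP pose, the force, the opening and the grip force at its end, in the units of the state.
- env.get_obs(): the state, without advancing time (a new reading comes with each control period).
- eyes.camera(name): name is "side" or "top"; returns (picture, depth): 480x640x3 uint8, red, green, blue; 480x640 float32, m along the optical axis (not along the pixel's ray), 0 where there is no reading.
- eyes.camera_model(name): a dict with "fx", "fy", "cx", "cy" (pixels), "world_to_cam" (4x4, takes a point from world to camera coordinates). Camera axes: x right, y down, z forward; pixel columns grow to the right and rows downward; lengths in m; the calibration is good to about 2 mm. A picture is of the moment at which its call begins. camera_model takes no time and is no camera call.
- env.close_job(): hands the job in; it is judged then, once.
The state is a dict: "clock": time; "qpos": joint angles; "qd": joint speeds; "effort": joint torques, N m; "eef_pos": TCP position; "ee_rot": TCP orientation; "ft_force": force on the tool from outside, world axes, zero at the start; "torque": the same for the moment, N m; "gripper_width": finger opening in m; "grip_force": force on a finger pad.
Only numpy, scipy, OpenCV 4.12 (cv2) and the standard library are available. Lean on these libraries where they do the work, as an engineer would, in place of code of your own. Each camera call takes 0.05 s, during which the arm holds its last target. There are 200 camera calls.

TASK

First throw the red-handled isolator on the yellow box to off. With it off, stand every coloured canister upright and well centred on the weigh pad of its own colour, and set the tiny DIP toggles on the grey hub so that a colour's toggle is on if its canister is here and off if that canister is missing. When all that is done throw the isolator back on; leave the other pantry things where they are.

Things in the scene. Friction and masses are not known exactly. Their poses are not given: they have to be found in the camera images.
- can_red: loose white canister with red lid and red band, a squat closed cylinder with weighted steel base, 58 mm across and 42 mm tall, about 250 g; origin at the centre of its underside, z up its axis. It may be missing in a given run (then there is no reading for it at the start).
- pad_red: round weigh pad with red rim and red centre dot, fixed, 76 mm across, 2 mm thick; origin at the centre of its underside, 2 mm above the counter; its top is 4 mm above the counter. The five pads stand in a row, 82 mm apart, in any colour order, on a fixed grey strip 100 x 430 x 2 mm.
- can_yellow: loose white canister with yellow lid and yellow band, a squat closed cylinder with weighted steel base, 58 mm across and 42 mm tall, about 250 g; origin at the centre of its underside, z up its axis. It may be missing in a given run (then there is no reading for it at the start).
- pad_yellow: round weigh pad with yellow rim and yellow centre dot, fixed, 76 mm across, 2 mm thick; origin at the centre of its underside, 2 mm above the counter; its top is 4 mm above the counter. The five pads stand in a row, 82 mm apart, in any colour order, on a fixed grey strip 100 x 430 x 2 mm.
- can_green: loose white canister with green lid and green band, a squat closed cylinder with weighted steel base, 58 mm across and 42 mm tall, about 250 g; origin at the centre of its underside, z up its axis. It may be missing in a given run (then there is no reading for it at the start).
- pad_green: round weigh pad with green rim and green centre dot, fixed, 76 mm across, 2 mm thick; origin at the centre of its underside, 2 mm above the counter; its top is 4 mm above the counter. The five pads stand in a row, 82 mm apart, in any colour order, on a fixed grey strip 100 x 430 x 2 mm.
- can_blue: loose white canister with blue lid and blue band, a squat closed cylinder with weighted steel base, 58 mm across and 42 mm tall, about 250 g; origin at the centre of its underside, z up its axis. It may be missing in a given run (then there is no reading for it at the start).
- pad_blue: round weigh pad with blue rim and blue centre dot, fixed, 76 mm across, 2 mm thick; origin at the centre of its underside, 2 mm above the counter; its top is 4 mm above the counter. The five pads stand in a row, 82 mm apart, in any colour order, on a fixed grey strip 100 x 430 x 2 mm.
- can_black: loose white canister with black lid and black band, a squat closed cylinder with weighted steel base, 58 mm across and 42 mm tall, about 250 g; origin at the centre of its underside, z up its axis. It may be missing in a given run (then there is no reading for it at the start).
- pad_black: round weigh pad with black rim and black centre dot, fixed, 76 mm across, 2 mm thick; origin at the centre of its underside, 2 mm above the counter; its top is 4 mm above the counter. The five pads stand in a row, 82 mm apart, in any colour order, on a fixed grey strip 100 x 430 x 2 mm.
- hub: grey stock hub fixed on the counter, 75 (x) x 150 (y) x 30 mm tall, origin at the centre of its underside; five tiny toggles in a row along its y stand on its flat top, 24 mm apart, in the order red, yellow, green, blue, black from its +y end to its -y end. An orange line on the top along its +x edge (the edge away from the robot) marks the ON side.
- sw_red (a joint): angle of the red DIP toggle, a red bar 6 (x) x 8 (y) mm that stands 17 mm above its pivot, which lies in the hub's top at hub x 0, y +48, z 30 mm (hinge along hub y): 0 upright, +0.45 rad fully ON (leans to hub +x, the orange line), -0.45 fully OFF (leans to hub -x, to the robot). Pushed (under 1 N) past upright it falls the rest of the way and stays there.
- sw_yellow (a joint): angle of the yellow DIP toggle, a yellow bar 6 (x) x 8 (y) mm that stands 17 mm above its pivot, which lies in the hub's top at hub x 0, y +24, z 30 mm (hinge along hub y): 0 upright, +0.45 rad fully ON (leans to hub +x, the orange line), -0.45 fully OFF (leans to hub -x, to the robot). Pushed (under 1 N) past upright it falls the rest of the way and stays there.
- sw_green (a joint): angle of the green DIP toggle, a green bar 6 (x) x 8 (y) mm that stands 17 mm above its pivot, which lies in the hub's top at hub x 0, y +0, z 30 mm (hinge along hub y): 0 upright, +0.45 rad fully ON (leans to hub +x, the orange line), -0.45 fully OFF (leans to hub -x, to the robot). Pushed (under 1 N) past upright it falls the rest of the way and stays there.
- sw_blue (a joint): angle of the blue DIP toggle, a blue bar 6 (x) x 8 (y) mm that stands 17 mm above its pivot, which lies in the hub's top at hub x 0, y -24, z 30 mm (hinge along hub y): 0 upright, +0.45 rad fully ON (leans to hub +x, the orange line), -0.45 fully OFF (leans to hub -x, to the robot). Pushed (under 1 N) past upright it falls the rest of the way and stays there.
- sw_black (a joint): angle of the black DIP toggle, a black bar 6 (x) x 8 (y) mm that stands 17 mm above its pivot, which lies in the hub's top at hub x 0, y -48, z 30 mm (hinge along hub y): 0 upright, +0.45 rad fully ON (leans to hub +x, the orange line), -0.45 fully OFF (leans to hub -x, to the robot). Pushed (under 1 N) past upright it falls the rest of the way and stays there.
- isolator_pivot (a point): hinge point of the isolator lever, at the centre of the top of a fixed yellow box 90 (x) x 60 (y) x 40 mm tall, 40 mm above the counter; axes as the box's (lever hinges about y). A white line across the box top near its +x edge marks the ON side.
- isolator (a joint): angle of the isolator lever, 57 mm long from its pivot: a steel stem 10 (x) x 12 (y) mm, from 35 mm up a red grip 14 (x) x 24 (y) mm: 0 upright, +0.6 rad fully ON (leaning to box +x, away from the robot), -0.6 fully OFF (leaning to box -x). Pushed past upright by about 1 N it falls the rest of the way by itself and stays there.
- jam: amber glass jam jar with red cap, 60 mm across, 85 mm tall; a bystander that is not part of the job, to be left alone.
- carton: plain brown carton, 45 x 70 x 100 mm tall; a bystander that is not part of the job, to be left alone.
- spice: small reddish-brown spice jar with black cap, 40 mm across, 65 mm tall; a bystander that is not part of the job, to be left alone.
- spoon: spoon with wooden handle lying on the counter, 140 mm long; a bystander that is not part of the job, to be left alone.
- cubes: small orange stock-cube box, 40 x 50 x 25 mm tall; a bystander that is not part of the job, to be left alone.
There are look-alikes about, which are no part of the job. Leave any purple look-alike of the can_green alone.

How it is judged:
On the way, in this order (a step that is already met when the one before it is completed fails the run):
1. the isolator is off (value of joint isolator below -0.4 rad), for 0.2 s.
2. with the isolator off, all canisters present stand on their pads and the DIP toggles are set (value of joint isolator below -0.4 rad and horizontal distance between can_red and pad_red below 0.015 m and height (world z) of each of can_red, can_yellow, can_green, can_blue, can_black below 0.008 m and angle between each of can_red, can_yellow, can_green, can_blue, can_black's own z axis and vertical below 0.1 rad and linear speed of each of can_red, can_yellow, can_green, can_blue, can_black below 0.03 m/s and (height (world z) of can_red above -1 m or value of joint sw_red below -0.3 rad) and ((height (world z) of can_red below -1 m and value of joint sw_red below -0.3 rad) or value of joint sw_red above 0.3 rad) and horizontal distance between can_yellow and pad_yellow below 0.015 m and (height (world z) of can_yellow above -1 m or value of joint sw_yellow below -0.3 rad) and ((height (world z) of can_yellow below -1 m and value of joint sw_yellow below -0.3 rad) or value of joint sw_yellow above 0.3 rad) and horizontal distance between can_green and pad_green below 0.015 m and (height (world z) of can_green above -1 m or value of joint sw_green below -0.3 rad) and ((height (world z) of can_green below -1 m and value of joint sw_green below -0.3 rad) or value of joint sw_green above 0.3 rad) and horizontal distance between can_blue and pad_blue below 0.015 m and (height (world z) of can_blue above -1 m or value of joint sw_blue below -0.3 rad) and ((height (world z) of can_blue below -1 m and value of joint sw_blue below -0.3 rad) or value of joint sw_blue above 0.3 rad) and horizontal distance between can_black and pad_black below 0.015 m and (height (world z) of can_black above -1 m or value of joint sw_black below -0.3 rad) and ((height (world z) of can_black below -1 m and value of joint sw_black below -0.3 rad) or value of joint sw_black above 0.3 rad)), for 0.2 s.
3. the isolator is on again (value of joint isolator above 0.4 rad), for 0.2 s.
At the end, for the whole second after the job is handed in: Isolator on (over 0.4 rad); each canister present still, upright (0.1 rad) on its colour's pad, centres within 15 mm, underside under 8 mm above the counter; toggle of each colour present on (over 0.3 rad), of each missing colour off (under -0.3 rad) (value of joint isolator above 0.4 rad and horizontal distance between can_red and pad_red below 0.015 m and height (world z) of each of can_red, can_yellow, can_green, can_blue, can_black below 0.008 m and angle between each of can_red, can_yellow, can_green, can_blue, can_black's own z axis and vertical below 0.1 rad and linear speed of each of can_red, can_yellow, can_green, can_blue, can_black below 0.03 m/s and (height (world z) of can_red above -1 m or value of joint sw_red below -0.3 rad) and ((height (world z) of can_red below -1 m and value of joint sw_red below -0.3 rad) or value of joint sw_red above 0.3 rad) and horizontal distance between can_yellow and pad_yellow below 0.015 m and (height (world z) of can_yellow above -1 m or value of joint sw_yellow below -0.3 rad) and ((height (world z) of can_yellow below -1 m and value of joint sw_yellow below -0.3 rad) or value of joint sw_yellow above 0.3 rad) and horizontal distance between can_green and pad_green below 0.015 m and (height (world z) of can_green above -1 m or value of joint sw_green below -0.3 rad) and ((height (world z) of can_green below -1 m and value of joint sw_green below -0.3 rad) or value of joint sw_green above 0.3 rad) and horizontal distance between can_blue and pad_blue below 0.015 m and (height (world z) of can_blue above -1 m or value of joint sw_blue below -0.3 rad) and ((height (world z) of can_blue below -1 m and value of joint sw_blue below -0.3 rad) or value of joint sw_blue above 0.3 rad) and horizontal distance between can_black and pad_black below 0.015 m and (height (world z) of can_black above -1 m or value of joint sw_black below -0.3 rad) and ((height (world z) of can_black below -1 m and value of joint sw_black below -0.3 rad) or value of joint sw_black above 0.3 rad)); the robot touches nothing.
It fails at once if a bystander was pushed more than 4 cm (distance of any of jam, carton, spice, spoon, cubes from where it was at the start of the episode above 0.04 m).
Of can_red, can_yellow, can_green, can_blue, can_black only 3 to 5 are there at a start; the rules pass over those that are not, and their reading is None.
At some moment in a run one of can_red, can_yellow, can_green, can_blue, can_black may be knocked a few centimetres aside while the robot is not near it.
It also fails if it takes over 210 s, if anything falls off the work surface, if the arm or the gripper's body presses on something with over 40 N, if the wrist force passes 120 N, or if a joint passes its speed limit or range.

## Working session

There is one attempt and no reset: what is moved stays moved. The work goes in short steps, Python scripts to look and compute and a tool call to move; the robot and the scene stay as the last step left them, time stands still between calls to the robot, and variables do not carry over. Pictures are saved under pics/ and viewed, at most 14 in all, crops included, and the job is handed in when it is done.

Besides the shell and the picture viewer there is one more tool, called after "Emit:" as name([rows], argument=value, ...), one row to a line, values as JSON. play_rows: Moves the arm, as the interface text tells. Its arguments: {"type":"object","properties":{"commands":{"type":"array"}},"required":["commands"]}

```bash
mkdir -p pics
cat > h.py <<'E'
from bench import env, eyes
import numpy as np, cv2
from scipy.spatial.transform import Rotation as R
def shot(n,save=None):
    p,d=eyes.camera(n)
    if save: cv2.imwrite('pics/'+save,p[:,:,::-1])
    return p,d
def px2w(n,u,v,z=None,d=None):
    m=eyes.camera_model(n);T=np.linalg.inv(m['world_to_cam'])
    r=np.array([(u-m['cx'])/m['fx'],(v-m['cy'])/m['fy'],1])
    if z is None: return T[:3,:3]@(r*d)+T[:3,3]
    a=T[:3,:3]@r; o=T[:3,3]; return o+a*(z-o[2])/a[2]
def w2px(n,p):
    m=eyes.camera_model(n);c=m['world_to_cam']@np.r_[p,1]
    return c[0]/c[2]*m['fx']+m['cx'],c[1]/c[2]*m['fy']+m['cy']
def st():
    o=env.get_obs();print(o['clock'],np.round(o['eef_pos'],4),np.round(o['ee_rot'],3),o['gripper_width'],o['ft_force'],np.round(o['qpos'],2));return o
E
python3 - <<'E'
from h import *
o=st();print(o,env.tcp_to_grasp)
for n in('top','side'):
    p,d=shot(n,n+'0.png');np.savez(n+'0.npz',p=p,d=d);print(eyes.camera_model(n))
E
```

```text
0.0 [0.2183 0.504  0.2046] [-0.638 -3.076  0.004] 0.085378325473585 [-0.84831037  0.49011735  0.0764527 ] [-1.2   0.31  0.01  1.51 -0.    1.32 -0.03]
{'clock': 0.0, 'qpos': array([-1.20367524,  0.31174461,  0.0139942 ,  1.51306987, -0.00442137,
        1.31918289, -0.02719608]), 'qd': array([ 4.64558649e-04, -1.59011940e-03,  5.86652431e-04, -1.53336184e-04,
        5.53648435e-04, -8.82732308e-05, -8.81248402e-04]), 'effort': array([-7.27766819e-04, -3.79910445e+01,  1.45635847e-01, -2.30593818e+01,
        1.23433967e-02,  1.37955003e-02,  2.27715255e-06]), 'eef_pos': array([0.21831102, 0.503955  , 0.20460557]), 'ee_rot': array([-0.63751652, -3.07581099,  0.00367332]), 'ft_force': array([-0.84831037,  0.49011735,  0.0764527 ]), 'torque': array([-0.01180162,  0.07660985,  0.0246961 ]), 'grip_force': 0.0, 'gripper_width': 0.085378325473585} 0.0187
{'fx': 483.0020240091219, 'fy': 483.0020240091219, 'cx': 319.81957035555877, 'cy': 240.8870505414888, 'world_to_cam': array([[-0.01873038, -0.99975994, -0.01136801,  0.01554215],
       [-0.99606659,  0.01964365, -0.08640293,  0.49462605],
       [ 0.0866055 ,  0.00970493, -0.99619541,  1.1225553 ],
       [ 0.        ,  0.        ,  0.        ,  1.        ]])}
{'fx': 616.063278939039, 'fy': 616.063278939039, 'cx': 319.82831519016605, 'cy': 242.21945606714385, 'world_to_cam': array([[ 0.80405847, -0.59443633, -0.01163744, -0.39774812],
       [-0.409173  , -0.5390509 , -0.73620757,  0.24114263],
       [ 0.43135536,  0.59671566, -0.67665573,  1.16490722],
       [ 0.        ,  0.        ,  0.        ,  1.        ]])}
```

View pics/top0.png

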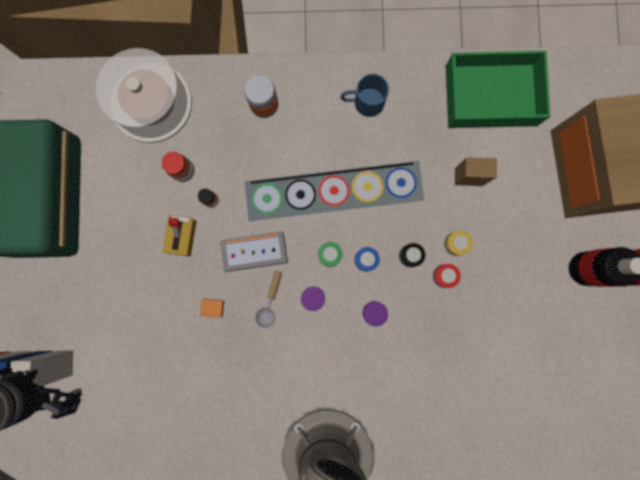

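View pics/side0.png

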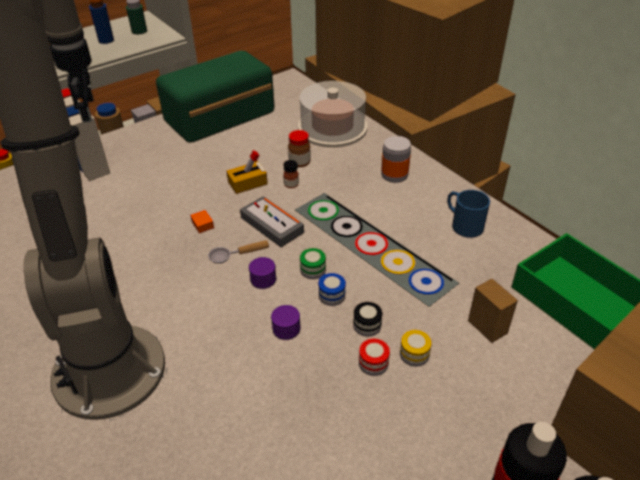

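All five canisters are present in the top view: green (330,254), blue (367,259), black (412,255), yellow (460,243) and red (447,275). The purple look-alikes are at (313,298) and (375,313). The pads are green (267,198), black (300,194), red (334,190), yellow (368,186) and blue (401,182). The hub is at (254,251) and the isolator at (179,237). Next I'll check a close crop.

Run:
```python
from h import *
p=np.load('top0.npz')['p'];d=np.load('top0.npz')['d'];s=np.load('side0.npz')['p']
a=cv2.resize(p[205:280,155:295],None,fx=5.6,fy=5.6,interpolation=cv2.INTER_CUBIC)[:,:784]
cv2.imwrite('pics/c1.png',a[:,:,::-1])
b=cv2.resize(s[140:250,215:310],None,fx=5,fy=5,interpolation=cv2.INTER_CUBIC);cv2.imwrite('pics/c2.png',b[:,:,::-1])
# discs by Hough, refine
g=cv2.cvtColor(p,cv2.COLOR_RGB2HSV)
for nm,u,v in [('green',330,254),('blue',367,259),('black',412,255),('yellow',460,243),('red',447,275)]:
    w=p[v-16:v+17,u-16:u+17].astype(int)
    q=w[...].copy(); sat=q.max(2)-q.min(2)
    dd=d[v-16:v+17,u-16:u+17]
    m=eyes.camera_model('top')
    # height from depth
    T=np.linalg.inv(m['world_to_cam']);vv,uu=np.mgrid[v-16:v+17,u-16:u+17]
    P=np.stack([(uu-m['cx'])/m['fx']*dd,(vv-m['cy'])/m['fy']*dd,dd],-1)@T[:3,:3].T+T[:3,3]
    k=(P[...,2]>.035)&(P[...,2]<.055)
    c,r=cv2.minEnclosingCircle(P[k][:,:2].astype(np.float32)); print(nm,P[k].mean(0).round(4),c,r,k.sum())
pads=dict(green=(267,198),black=(300.5,194),red=(334,190),yellow=(368,186),blue=(401.5,182))
for k,(u,v) in pads.items():
    w=p[v-6:v+7,int(u)-6:int(u)+7].astype(int).sum(2)
    vv,uu=np.mgrid[v-6:v+7,int(u)-6:int(u)+7]
    sat=p[v-6:v+7,int(u)-6:int(u)+7].astype(int);sat=sat.max(2)-sat.min(2)
    kk=(np.hypot(uu-u,vv-v)<6.5)
    wt=((sat>60) if k!='black' else (w<250))&kk
    c=(uu[wt].mean(),vv[wt].mean());print(k,c,wt.sum(),px2w('top',*c,z=.004).round(4))
for n,z in (('purp1',(313,298)),('purp2',(375,313))):print(n,px2w('top',*z,z=.042))
```

```text
green [ 0.4637 -0.016   0.0413] (0.4639644920825958, -0.015845229849219322) 0.028772730380296707 477
blue [ 0.4503 -0.1021  0.0413] (0.45051026344299316, -0.10211694985628128) 0.028866685926914215 479
black [ 0.458  -0.2081  0.0414] (0.458140105009079, -0.20862643420696259) 0.029013292863965034 483
yellow [ 0.4845 -0.3177  0.0414] (0.4845757782459259, -0.3184303343296051) 0.02913876250386238 489
red [ 0.4082 -0.2869  0.0415] (0.40778037905693054, -0.28782185912132263) 0.029442552477121353 498
green (np.float64(266.52), np.float64(197.92)) 25 [0.6035 0.1336 0.004 ]
black (np.float64(300.0), np.float64(194.0)) 45 [0.6115 0.0521 0.004 ]
red (np.float64(333.6034482758621), np.float64(190.08620689655172)) 58 [ 0.6194 -0.0296  0.004 ]
yellow (np.float64(367.20338983050846), np.float64(186.16949152542372)) 59 [ 0.6273 -0.1112  0.004 ]
blue (np.float64(400.72093023255815), np.float64(182.06976744186048)) 43 [ 0.6357 -0.1927  0.004 ]
purp1 [0.36137186 0.02400575 0.042     ]
purp2 [ 0.32458491 -0.11759027  0.042     ]
```

View pics/c1.png

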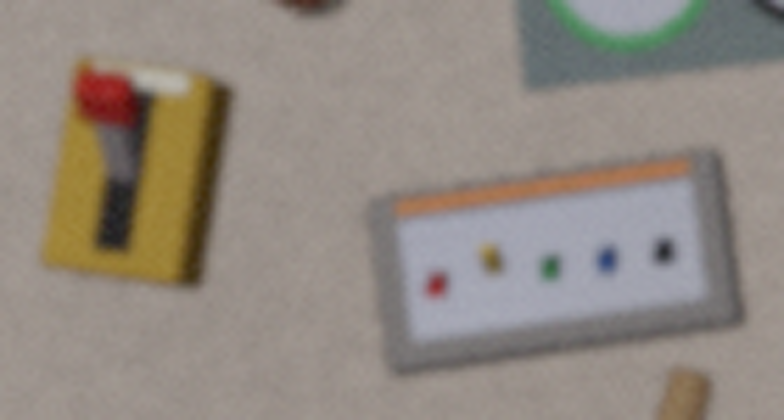

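View pics/c2.png

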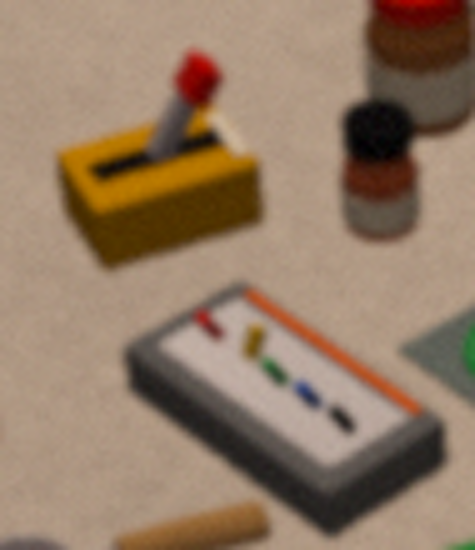

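The crops show the lever leaning ON, toward the white line. The yellow toggle is leaning to the orange (ON) side; red, green, blue and black are OFF. Since all five cans are present, every toggle must be ON. For green, the can_green ring at (330,254) is the match and the purples are ruled out. Next I'll get the hub and box poses from depth.

```bash
cat >> h.py <<'E'
def cloud(n,d,u0,u1,v0,v1):
    m=eyes.camera_model(n);T=np.linalg.inv(m['world_to_cam']);v,u=np.mgrid[v0:v1,u0:u1];dd=d[v0:v1,u0:u1]
    return np.stack([(u-m['cx'])/m['fx']*dd,(v-m['cy'])/m['fy']*dd,dd],-1)@T[:3,:3].T+T[:3,3]
def rows(target,yaw_y=None,start=None,n=None):
    """tool-frame shift (mm) & z-turn from current pose to target xyz with closing dir angle yaw_y(deg); tool assumed vertical"""
    o=env.get_obs();M=R.from_rotvec(o['ee_rot']).as_matrix()
    d=M.T@(np.array(target)-o['eef_pos'])*1000
    a=np.degrees(np.arctan2(M[1,1],M[0,1]))
    print('shift',d.round(1),'closing angle',a.round(2),'tilt z',M[:,2].round(4))
E
python3 - <<'E'
from h import *
d=np.load('top0.npz')['d']
for nm,b,z in(('hub',(215,292,225,277),.03),('box',(155,200,210,262),.04)):
    P=cloud('top',d,*b);k=abs(P[...,2]-z)<.004
    r=cv2.minAreaRect((P[k][:,:2]*1000).astype(np.float32));print(nm,r,P[k].mean(0),k.sum())
P=cloud('top',d,155,200,210,262);k=P[...,2]>.06;print('lever',P[k].round(3)[:30:3],k.sum())
P=cloud('top',d,240,430,155,225);print('strip max z',P[...,2].max(), np.unravel_index(P[...,2].argmax(),P.shape[:2]))
for nm,b in (('jam',(160,192,148,185)),('spice',(196,218,186,210)),('spoon',(250,285,265,330)),('carton',(450,500,150,190))):
    P=cloud('top',d,*b);k=P[...,2]>.01;print(nm,P[k].min(0).round(3),P[k].max(0).round(3))
rows([.5,.34,.2])
E
```

```text
hub ((473.94512939453125, 163.71728515625), (74.79076385498047, 149.6963348388672), 7.358022689819336) [0.47406189 0.16332169 0.02955501] 1761
box ((514.8170166015625, 340.29547119140625), (60.8177490234375, 90.036376953125), 81.38279724121094) [0.5096164  0.33895778 0.03928211] 718
lever [[ 0.396 -0.005  1.161]
 [ 0.55   0.343  0.089]
 [ 0.55   0.337  0.086]
 [ 0.55   0.33   0.086]
 [ 0.548  0.345  0.083]
 [ 0.548  0.338  0.085]
 [ 0.548  0.332  0.08 ]
 [ 0.548  0.324  0.084]
 [ 0.545  0.341  0.087]
 [ 0.545  0.335  0.087]] 140
strip max z 1.1611982673966588 (np.int64(0), np.int64(178))
jam [ 0.396 -0.005  0.01 ] [0.703 0.365 1.161]
spice [ 0.396 -0.005  0.01 ] [0.62  0.289 1.161]
spoon [ 0.295 -0.005  0.01 ] [0.441 0.171 1.161]
carton [ 0.396 -0.392  0.01 ] [ 0.671 -0.005  1.161]
shift [-323.7  -38.6    4.8] closing angle 66.58 tilt z [-8.e-04 -2.e-03 -1.e+00]
```

Emit:
play_rows([
  [0,0,0,0,0,0.107,0],
  [0,0,0,0,0,0.107,0],
  [0,0,0,0,0,0.107,0],
  [0,0,0,0,0,0.107,0],
  [0,0,0,0,0,0.107,0],
])

```text
clock: 0.52
eef_pos: [0.2184, 0.5043, 0.2051]
ee_rot: [1.435, 2.794, -0.002]
ft_force: [0.3, -0.3, -0.4]
gripper_width: 0.0254
grip_force: 0.0
```

Emit:
play_rows([
  [0,0,0,0,0,0.104,0],
  [0,0,0,0,0,0,0],
  [0,0,0,0,0,0,0],
])

```text
clock: 0.77
eef_pos: [0.2184, 0.5044, 0.2052]
ee_rot: [1.568, 2.722, -0.002]
ft_force: [0.4, -0.5, -0.3]
gripper_width: -0.0002
grip_force: 0.0
```

Run:
```python
from h import *
st();rows([.574,.331,.2])
for nm,b in (('jam',(175,165,.085)),('spice',(206,197,.065))):print(nm,px2w('top',b[0],b[1],z=b[2]))
```

```text
0.7667 [0.2184 0.5044 0.2052] [ 1.568e+00  2.722e+00 -2.000e-03] -0.00020235584583881756 [ 0.40865619 -0.48158571 -0.29144184] [-1.28  0.31  0.11  1.52 -0.04  1.32 -0.64]
shift [-328.5  220.5    5.3] closing angle 30.13 tilt z [-3.e-04 -1.e-03 -1.e+00]
jam [0.6691055  0.33165216 0.085     ]
spice [0.59763335 0.26574924 0.065     ]
```

Emit:
play_rows([
  [-32.8,22,0.5,0,0,0,0],
  [-32.8,22,0.5,0,0,0,0],
  [-32.8,22,0.5,0,0,0,0],
  [-32.8,22,0.5,0,0,0,0],
  [-32.8,22,0.5,0,0,0,0],
])

```text
clock: 1.18
eef_pos: [0.3971, 0.4165, 0.2031]
ee_rot: [-1.567, -2.723, 0.0]
ft_force: [0.8, 1.0, 0.6]
gripper_width: -0.0002
grip_force: 0.0
```

Emit:
play_rows([
  [-32.8,22,0.5,0,0,0,0],
  [-32.8,22,0.5,0,0,0,0],
  [-32.8,22,0.5,0,0,0,0],
  [-32.8,22,0.5,0,0,0,0],
  [-32.8,22,0.5,0,0,0,0],
])

```text
clock: 1.6
eef_pos: [0.5744, 0.3294, 0.2004]
ee_rot: [-1.567, -2.722, 0.0]
ft_force: [1.0, 0.7, -0.2]
gripper_width: -0.0003
grip_force: 0.0
```

Emit:
play_rows([
  [0,0,30,0,0,0,0],
  [0,0,0,0,0,0,0],
  [0,0,0,0,0,0,0],
])

```text
clock: 1.85
eef_pos: [0.5716, 0.3298, 0.1683]
ee_rot: [-1.568, -2.718, 0.007]
ft_force: [-0.5, -0.4, 0.9]
gripper_width: 0.0006
grip_force: 0.0
```

Run:
```python
from h import *
st();rows([.574,.331,.066])
o=env.get_obs();M=R.from_rotvec(o['ee_rot']).as_matrix()
print(M.T@np.array([-.989,.150,0])*59, M.T@np.array([.989,-.150,0])*20)
```

```text
1.85 [0.5716 0.3298 0.1683] [-1.568 -2.718  0.007] 0.0005716606368080732 [-0.47510697 -0.39816253  0.89530769] [-0.7   0.57  0.26  1.23 -0.14  1.36  0.07]
shift [ -0.3   3.3 102.3] closing angle 30.02 tilt z [-0.0054 -0.0018 -1.    ]
[ 36.85539194 -46.09505362   0.2963406 ] [-12.4933532   15.6254419   -0.10045444]
```

Emit:
play_rows([
  [0,3,34,0,0,0,0],
  [0,0,34,0,0,0,0],
  [0,0,34,0,0,0,0],
  [0,0,0,0,0,0,0],
])

```text
clock: 2.18
eef_pos: [0.5691, 0.3318, 0.0623]
ee_rot: [-1.561, -2.716, 0.017]
ft_force: [-1.7, 0.4, -2.3]
gripper_width: 0.0003
grip_force: 0.0
```

Emit:
play_rows([
  [7.4,-9.2,0,0,0,0,0],
  [7.4,-9.2,0,0,0,0,0],
  [7.4,-9.2,0,0,0,0,0],
  [7.4,-9.2,0,0,0,0,0],
  [7.4,-9.2,0,0,0,0,0],
])

```text
clock: 2.6
eef_pos: [0.5174, 0.3437, 0.0723]
ee_rot: [1.566, 2.722, 0.008]
ft_force: [0.2, -0.2, 0.1]
gripper_width: -0.0005
grip_force: 0.0
```

Emit:
play_rows([
  [-12,15,0,0,0,0,0],
  [0,0,-35,0,0,0,0],
  [0,0,-35,0,0,0,0],
  [0,0,0,0,0,0,0],
])

```text
clock: 2.93
eef_pos: [0.5414, 0.3426, 0.1503]
ee_rot: [1.563, 2.716, 0.027]
ft_force: [2.7, 0.6, 2.3]
gripper_width: 0.0001
grip_force: 0.0
```

Run:
```python
from h import *
st()
p,d=shot('side');b=cv2.resize(p[120:260,190:330],None,fx=4,fy=4,interpolation=cv2.INTER_CUBIC);cv2.imwrite('pics/c3.png',b[:,:,::-1])
c,s=np.cos(np.radians(7.36)),np.sin(np.radians(7.36))
for nm,y in (('r',48),('y',24),('g',0),('b',-24),('k',-48)):
    q=np.array([.474+(-.035)*c-y/1e3*s,.1637-.035*s+y/1e3*c,.12]);print(nm,q.round(4));rows(q)
o=env.get_obs();M=R.from_rotvec(o['ee_rot']).as_matrix()
print('x35',M.T@np.array([c,s,0])*35,'y-24',M.T@np.array([s,-c,0])*24)
```

```text
2.9333 [0.5414 0.3426 0.1503] [1.563 2.716 0.027] 8.971078154625804e-05 [2.65406737 0.57674832 2.26285754] [-0.76  0.52  0.26  1.36 -0.14  1.26  0.03]
r [0.4331 0.2068 0.12  ]
shift [ -63.2 -160.7   24.9] closing angle 30.14 tilt z [ 0.0123  0.009  -0.9999]
y [0.4362 0.183  0.12  ]
shift [ -85.3 -170.    24.7] closing angle 30.14 tilt z [ 0.0123  0.009  -0.9999]
g [0.4393 0.1592 0.12  ]
shift [-107.5 -179.3   24.6] closing angle 30.14 tilt z [ 0.0123  0.009  -0.9999]
b [0.4424 0.1354 0.12  ]
shift [-129.6 -188.6   24.4] closing angle 30.14 tilt z [ 0.0123  0.009  -0.9999]
k [0.4454 0.1116 0.12  ]
shift [-151.7 -197.9   24.2] closing angle 30.14 tilt z [ 0.0123  0.009  -0.9999]
x35 [-13.55187769  32.26652253   0.46704893] y-24 [-22.12790021  -9.29112933  -0.17592021]
```

View pics/c3.png

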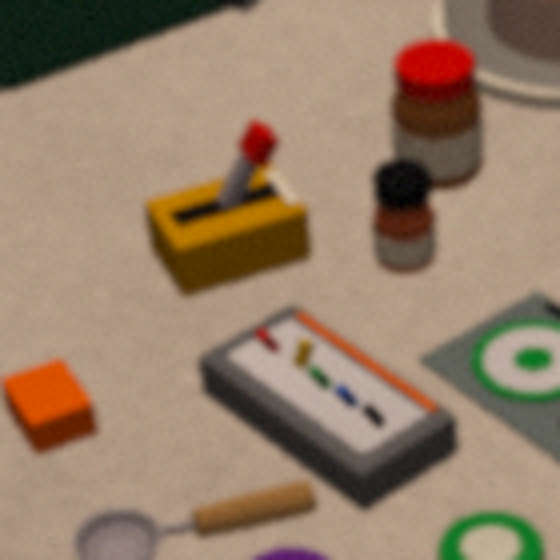

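The lever still leans ON: its tip is at about (254,155) in the full frame, unchanged. I'll redo the push more slowly and let it settle.

Run:
```python
from h import *
o=st();rows([.576,.331,.15]);rows([.576,.331,.062])
M=R.from_rotvec(o['ee_rot']).as_matrix(); print(M.T@np.array([0,0,-1]))
```

```text
2.9833 [0.54   0.3419 0.1474] [1.564 2.717 0.022] -4.7636393114499845e-05 [-0.39195322 -0.20669895 -0.44604581] [-0.76  0.52  0.26  1.36 -0.14  1.26  0.03]
shift [-27.5  25.6  -2.2] closing angle 30.14 tilt z [ 0.0123  0.009  -0.9999]
shift [-27.6  24.3  85.8] closing angle 30.14 tilt z [ 0.0123  0.009  -0.9999]
[-0.00159157 -0.0151415   0.99988409]
```

Emit:
play_rows([
  [-8,35,0,0,0,0,0],
  [0,0,0,0,0,0,0],
  [0,0,0,0,0,0,0],
])

```text
clock: 3.23
eef_pos: [0.5707, 0.3494, 0.1387]
ee_rot: [-1.57, -2.721, 0.001]
ft_force: [-0.0, 0.5, -0.5]
gripper_width: 0.0001
grip_force: 0.0
```

Run:
```python
from h import *
o=st();rows([.576,.331,.062])
```

```text
3.2333 [0.5707 0.3494 0.1387] [-1.570e+00 -2.721e+00  1.000e-03] 8.22644048631224e-05 [-0.0320144   0.51911042 -0.46514694] [-0.73  0.6   0.26  1.25 -0.15  1.3   0.05]
shift [-18.6  -4.6  76.7] closing angle 30.04 tilt z [-3.e-04 -3.e-04 -1.e+00]
```

Emit:
play_rows([
  [-18.6,-4.6,0,0,0,0,0],
  [0,0,38,0,0,0,0],
  [0,0,38,0,0,0,0],
  [0,0,0,0,0,0,0],
  [0,0,0,0,0,0,0],
])

```text
clock: 3.65
eef_pos: [0.5732, 0.3306, 0.062]
ee_rot: [-1.567, -2.719, 0.005]
ft_force: [0.1, 0.4, 0.7]
gripper_width: 0.0
grip_force: 0.0
```

Emit:
play_rows([
  [6.2,-7.8,0,0,0,0,0],
  [6.2,-7.8,0,0,0,0,0],
  [6.2,-7.8,0,0,0,0,0],
  [0,0,0,0,0,0,0],
])

```text
clock: 3.98
eef_pos: [0.5457, 0.3383, 0.067]
ee_rot: [1.566, 2.723, 0.009]
ft_force: [-0.2, -0.0, -0.6]
gripper_width: -0.0002
grip_force: 0.0
```

Emit:
play_rows([
  [6.2,-7.8,0,0,0,0,0],
  [6.2,-7.8,0,0,0,0,0],
  [6.2,-7.8,0,0,0,0,0],
  [0,0,0,0,0,0,0],
])

```text
clock: 4.32
eef_pos: [0.5139, 0.3408, 0.0632]
ee_rot: [-1.566, -2.72, -0.0]
ft_force: [-0.9, -0.0, -0.3]
gripper_width: 0.0001
grip_force: 0.0
```

Run:
```python
from h import *
o=st()
p,d=shot('side');b=cv2.resize(p[60:220,160:330],None,fx=4,fy=4,interpolation=cv2.INTER_CUBIC)[:600];cv2.imwrite('pics/c4.png',b[:,:,::-1])
```

```text
4.3167 [0.5139 0.3408 0.0632] [-1.566 -2.72  -0.   ] 9.405938599320965e-05 [-0.89841386 -0.01623361 -0.32053054] [-0.78  0.56  0.24  1.52 -0.15  1.08  0.03]
```

View pics/c4.png

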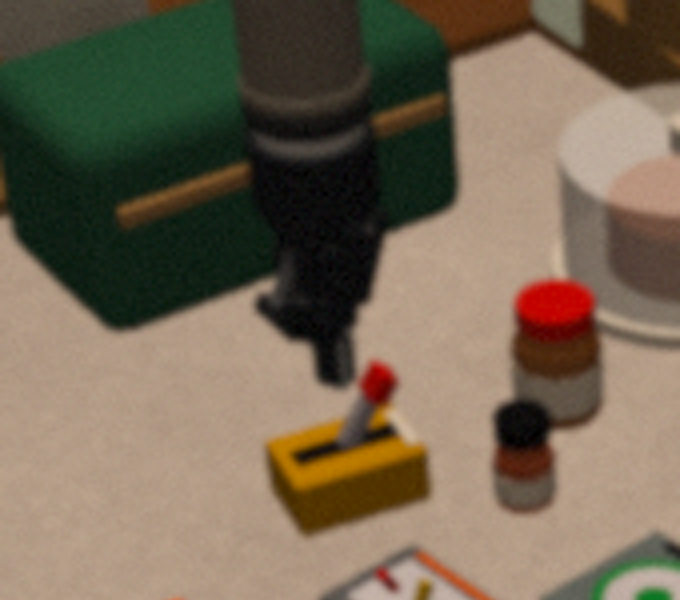

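The fingertip shows at about (244,156), left of and behind the lever at (254,155). I'll check its projection against where the state says it is.

Run:
```python
from h import *
o=st();print(w2px('side',o['eef_pos']),w2px('top',o['eef_pos']),'pivot',w2px('side',[.5148,.3403,.04]),w2px('top',[.5148,.3403,.04]))
for n,b in (('side',(225,275,120,170)),):
    p,d=shot(n);m=eyes.camera_model(n)
    P=cloud(n,d,215,275,120,200)
    for u,v in ((243,152),(241,145),(255,153),(248,168),(239,187),(265,170)):print(u,v,P[v-120,u-215].round(4),p[v,u])
p,d=shot('top');P=cloud('top',d,140,230,190,270)
cv2.imwrite('pics/t5.png',cv2.resize(p[170:290,120:280],None,fx=5,fy=5,interpolation=cv2.INTER_CUBIC)[:,:,::-1])
```

```text
4.3667 [0.5152 0.3403 0.063 ] [-1.568 -2.721 -0.   ] -0.0002078220503116011 [ 0.18178976 -0.06235259 -0.15850057] [-0.78  0.56  0.25  1.52 -0.15  1.08  0.03]
(np.float64(245.58618252954432), np.float64(162.80323707227333)) (np.float64(173.74055374104162), np.float64(233.33783719986053)) pivot (np.float64(246.28889560003574), np.float64(170.32923434765374)) (np.float64(176.80086542316667), np.float64(234.51289278760578))
243 152 [0.5044 0.3267 0.1073] [14 12 12]
241 145 [0.4954 0.3157 0.1371] [4 7 7]
255 153 [0.5406 0.3328 0.086 ] [169   6   0]
248 168 [0.5168 0.3335 0.0503] [71 62 61]
239 187 [0.4774 0.3181 0.0178] [84 55  2]
265 170 [ 0.5819  0.3624 -0.0012] [178 147 103]
```

View pics/t5.png

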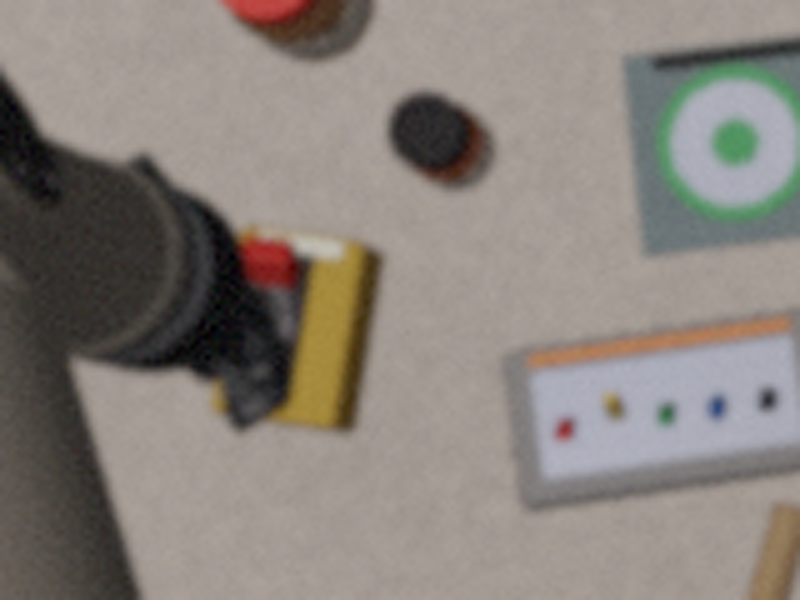

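Run:
```python
from h import *
for n in('side','top'):
    p,d=shot(n);d0=np.load(n+'0.npz')['d']
    P=cloud(n,d,0,640,0,480);k=(d0-d>.01)&(d>.2)
    o=env.get_obs();q=P-o['eef_pos'];k&=(np.hypot(q[...,0],q[...,1])<.07)&(q[...,2]<.12)
    Q=P[k];print(n,len(Q))
    for z in np.arange(.05,.19,.01):
        w=Q[(Q[:,2]>=z)&(Q[:,2]<z+.01)]
        if len(w):print(round(z,3),len(w),w[:,:2].min(0).round(3),w[:,:2].max(0).round(3))
print(o['eef_pos'])
```

```text
side 640
0.07 1 [0.538 0.321] [0.538 0.321]
0.08 5 [0.503 0.33 ] [0.534 0.34 ]
0.09 32 [0.501 0.323] [0.524 0.342]
0.1 36 [0.5   0.322] [0.526 0.342]
0.11 41 [0.499 0.323] [0.529 0.342]
0.12 14 [0.498 0.317] [0.528 0.334]
0.13 67 [0.479 0.311] [0.553 0.35 ]
0.14 56 [0.475 0.307] [0.557 0.349]
0.15 96 [0.466 0.301] [0.571 0.36 ]
0.16 96 [0.461 0.299] [0.567 0.355]
0.17 129 [0.456 0.294] [0.575 0.361]
0.18 41 [0.456 0.294] [0.567 0.36 ]
top 254
0.08 1 [0.515 0.327] [0.515 0.327]
0.09 7 [0.512 0.325] [0.528 0.332]
0.1 11 [0.509 0.325] [0.527 0.332]
0.11 9 [0.508 0.324] [0.526 0.33 ]
0.12 5 [0.507 0.323] [0.527 0.33 ]
0.13 14 [0.493 0.312] [0.517 0.327]
0.14 34 [0.489 0.308] [0.509 0.326]
0.15 19 [0.482 0.304] [0.519 0.32 ]
0.16 26 [0.477 0.3  ] [0.569 0.354]
0.17 85 [0.458 0.297] [0.575 0.365]
0.18 41 [0.462 0.298] [0.572 0.359]
[0.5174756  0.33864215 0.06270369]
```

Depth shows the fingertips ending about 22 mm above the reported TCP. I'll raise the arm and measure again, closed and open, to calibrate this.

```bash
cat >> h.py <<'E'
def tip():
    o=env.get_obs();print('eef',o['eef_pos'].round(4),o['gripper_width'].round(4))
    for n in('side','top'):
        p,d=shot(n);d0=np.load(n+'0.npz')['d'];P=cloud(n,d,0,640,0,480)
        k=(abs(d0-d)>.01)&(d>.2);q=P-o['eef_pos'];k&=(np.hypot(q[...,0],q[...,1])<.08)&(abs(q[...,2])<.1);Q=P[k];w=np.sort(Q[:,2])
        if len(w)<30: print(n,'few');continue
        z=w[6];L=Q[(Q[:,2]<z+.012)];print(n,'low z',w[:8].round(3),'centre',L[:,:2].mean(0).round(3),L[:,:2].min(0).round(3),L[:,:2].max(0).round(3))
    return p
E
echo
```

Emit:
play_rows([
  [0,0,-40,0,0,0,0],
  [0,0,-40,0,0,0,0],
  [0,0,0,0,0,0,0],
  [0,0,0,0,0,0,0],
  [0,0,0,0,0,0,0],
])

```text
clock: 4.98
eef_pos: [0.5172, 0.3388, 0.1427]
ee_rot: [1.572, 2.719, 0.0]
ft_force: [0.8, 0.5, -1.0]
gripper_width: 0.0002
grip_force: 0.0
```

```bash
python3 -c "
from h import *
tip()"
```

```text
Traceback (most recent call last):
  File "h.py", line 28, in tip
    o=env.get_obs();print('eef',o['eef_pos'].round(4),o['gripper_width'].round(4))
                                                      ^^^^^^^^^^^^^^^^^^^^^^^^
AttributeError: 'float' object has no attribute 'round'
```

Emit:
play_rows([
  [0,0,0,0,0,0,80],
  [0,0,0,0,0,0,80],
  [0,0,0,0,0,0,80],
  [0,0,0,0,0,0,80],
  [0,0,0,0,0,0,80],
])

```text
clock: 5.4
eef_pos: [0.5165, 0.3389, 0.1421]
ee_rot: [-1.571, -2.72, 0.002]
ft_force: [0.4, 0.1, -0.4]
gripper_width: 0.0607
grip_force: 0.0
```

```bash
python3 -c "
from h import *
tip()
p,d=shot('side');cv2.imwrite('pics/s6.png',cv2.resize(p[60:220,160:330],None,fx=3.5,fy=3.5)[:,:,::-1])"
```

```text
Traceback (most recent call last):
  File "h.py", line 28, in tip
    o=env.get_obs();print('eef',o['eef_pos'].round(4),o['gripper_width'].round(4))
                                                      ^^^^^^^^^^^^^^^^^^^^^^^^
AttributeError: 'float' object has no attribute 'round'
```

```bash
sed -i "s/,o\['gripper_width'\].round(4))/,o['gripper_width'])/" h.py; python3 -c "
from h import *
tip()"
```

```text
eef [0.5165 0.3389 0.1421] 0.06070378827236001
side low z [0.043 0.043 0.049 0.049 0.052 0.058 0.069 0.071] centre [0.519 0.333] [0.478 0.312] [0.539 0.347]
top low z [0.174 0.178 0.18  0.18  0.181 0.181 0.183 0.184] centre [0.494 0.315] [0.478 0.308] [0.555 0.347]
```

Emit:
play_rows([
  [0,0,0,0,0,0,0],
  [0,0,0,0,0,0,0],
  [0,0,0,0,0,0,0],
  [0,0,0,0,0,0,0],
  [0,0,0,0,0,0,0],
])

```text
clock: 5.92
eef_pos: [0.5168, 0.3391, 0.1427]
ee_rot: [1.571, 2.72, 0.0]
ft_force: [0.2, 0.0, -0.1]
gripper_width: 0.017
grip_force: 0.0
```

Emit:
play_rows([
  [0,0,0,0,0,0,0],
  [0,0,0,0,0,0,0],
  [0,0,0,0,0,0,0],
  [0,0,0,0,0,0,0],
  [0,0,0,0,0,0,0],
])

```text
clock: 6.33
eef_pos: [0.5168, 0.3391, 0.1427]
ee_rot: [1.572, 2.72, -0.0]
ft_force: [0.6, 0.9, 0.2]
gripper_width: -0.0003
grip_force: 0.0
```

```bash
python3 -c "
from h import *
tip()
p,d=shot('side');cv2.imwrite('pics/s6.png',cv2.resize(p[60:220,160:330],None,fx=3.5,fy=3.5)[:,:,::-1])"
```

```text
eef [0.5168 0.3391 0.1427] -0.0002878565356414038
side low z [0.043 0.044 0.044 0.049 0.052 0.057 0.07  0.073] centre [0.527 0.341] [0.509 0.329] [0.547 0.355]
top low z [0.076 0.172 0.173 0.173 0.173 0.174 0.174 0.175] centre [0.518 0.329] [0.507 0.325] [0.538 0.35 ]
```

View pics/s6.png

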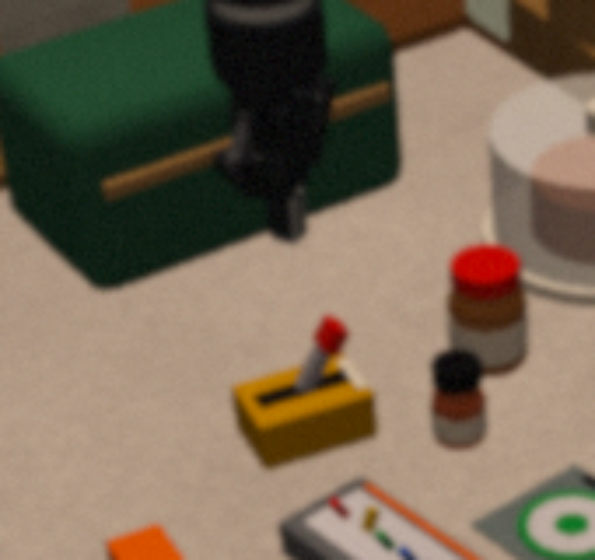

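Run:
```python
from h import *
o=env.get_obs();e=o['eef_pos'];print(e,w2px('side',e),w2px('side',e+[0,0,.02]),w2px('top',e))
M=R.from_rotvec(o['ee_rot']).as_matrix()
for n in('side','top'):
    p,d=shot(n);d0=np.load(n+'0.npz')['d'];P=cloud(n,d,0,640,0,480)
    k=(d0-d>.03)&(d>.2);q=(P-e)@M*1000
    k&=(np.hypot(q[...,0],q[...,1])<45)&(q[...,2]<30)&(q[...,2]>-70);Q=q[k]
    for z in range(-70,30,6):
        w=Q[(Q[:,2]>=z)&(Q[:,2]<z+6)]
        if len(w):print(n,z,len(w),'x',w[:,0].min().round(),w[:,0].max().round(),'y',w[:,1].min().round(),w[:,1].max().round())
```

```text
[0.51678756 0.33913386 0.14272596] (np.float64(243.326454245401), np.float64(135.7215227735549)) (np.float64(242.53008256355463), np.float64(128.6190458465905)) (np.float64(162.57345909511943), np.float64(228.77049479531038))
side -70 20 x -14.0 7.0 y -18.0 26.0
side -64 13 x -13.0 3.0 y -19.0 1.0
side -58 20 x -13.0 4.0 y -18.0 8.0
side -52 26 x -12.0 6.0 y -19.0 18.0
side -46 24 x -14.0 7.0 y -19.0 5.0
side -40 21 x -13.0 9.0 y -17.0 1.0
side -34 20 x -13.0 8.0 y -14.0 1.0
side -28 10 x -11.0 8.0 y -11.0 4.0
top -70 9 x -14.0 -8.0 y -19.0 5.0
top -64 3 x -12.0 -8.0 y -13.0 2.0
top -58 7 x -12.0 -7.0 y -14.0 4.0
top -52 7 x -12.0 -8.0 y -14.0 5.0
top -46 9 x -13.0 -7.0 y -15.0 11.0
top -40 10 x -13.0 -7.0 y -10.0 5.0
top -34 7 x -12.0 -6.0 y -14.0 2.0
```

The tip sits about 22 mm above the reported TCP, with xy within 2 mm. I'll redo the push with the reported z lowered to match.

Run:
```python
from h import *
rows([.576,.331,.1427])
```

```text
shift [-36.6  47.2   0. ] closing angle 29.97 tilt z [-0.  0. -1.]
```

Emit:
play_rows([
  [-18,24,0,0,0,0,0],
  [-18,24,0,0,0,0,0],
  [0,0,0,0,0,0,0],
  [0,0,0,0,0,0,0],
])

```text
clock: 6.92
eef_pos: [0.5781, 0.33, 0.142]
ee_rot: [1.575, 2.717, -0.002]
ft_force: [-0.2, 0.1, 0.1]
gripper_width: 0.0001
grip_force: 0.0
```

Emit:
play_rows([
  [0,0,31,0,0,0,0],
  [0,0,31,0,0,0,0],
  [0,0,31,0,0,0,0],
  [0,0,0,0,0,0,0],
  [0,0,0,0,0,0,0],
])

```text
clock: 7.33
eef_pos: [0.5737, 0.3319, 0.0481]
ee_rot: [-1.568, -2.718, 0.006]
ft_force: [-0.2, -0.2, 1.6]
gripper_width: 0.0001
grip_force: 0.0
```

Run:
```python
from h import *
rows([.576,.331,.05]);rows([.514,.340,.05]);st()
```

```text
shift [-1.9  1.5 -1.9] closing angle 30.03 tilt z [-0.0049 -0.0018 -1.    ]
shift [ 36.9 -47.7  -1.6] closing angle 30.03 tilt z [-0.0049 -0.0018 -1.    ]
7.3333 [0.5737 0.3319 0.0481] [-1.568 -2.718  0.006] 9.597257242519127e-05 [-0.16000157 -0.15250402  1.58731615] [-0.7   0.67  0.25  1.38 -0.17  1.12  0.09]
```

Emit:
play_rows([
  [7.2,-9.3,0,0,0,0,0],
  [7.2,-9.3,0,0,0,0,0],
  [7.2,-9.3,0,0,0,0,0],
  [0,0,0,0,0,0,0],
])

```text
clock: 7.67
eef_pos: [0.5504, 0.3368, 0.0598]
ee_rot: [1.565, 2.706, 0.023]
ft_force: [4.7, -3.3, 13.1]
gripper_width: 0.0003
grip_force: 7.2
```

Emit:
play_rows([
  [7.2,-9.3,0,0,0,0,0],
  [7.2,-9.3,0,0,0,0,0],
  [0,0,0,0,0,0,0],
  [0,0,0,0,0,0,0],
])

```text
clock: 8.0
eef_pos: [0.5275, 0.341, 0.0631]
ee_rot: [1.567, 2.707, 0.027]
ft_force: [-0.8, -6.9, 28.7]
gripper_width: -0.0004
grip_force: 15.3
```

Emit:
play_rows([
  [-12,15,0,0,0,0,0],
  [0,0,-40,0,0,0,0],
  [0,0,-40,0,0,0,0],
  [0,0,-30,0,0,0,0],
  [0,0,0,0,0,0,0],
])

```text
clock: 8.42
eef_pos: [0.5431, 0.3405, 0.1723]
ee_rot: [1.566, 2.712, 0.031]
ft_force: [0.7, 0.5, 0.9]
gripper_width: 0.0001
grip_force: 0.0
```

Run:
```python
from h import *
o=st()
p,d=shot('side');P=cloud('side',d,220,280,120,200);q=p[120:200,220:280].astype(int)
k=(q[...,0]>120)&(q[...,1]<40)&(q[...,2]<40);print('red grip',P[k].mean(0).round(3),k.sum())
cv2.imwrite('pics/s7.png',cv2.resize(p[60:260,160:330],None,fx=3,fy=3)[:,:,::-1])
```

```text
8.4167 [0.5431 0.3405 0.1723] [1.566 2.712 0.031] 0.00014522417439941652 [0.71864051 0.50691343 0.90621093] [-0.76  0.51  0.27  1.33 -0.14  1.3   0.04]
red grip [0.512 0.289 0.117] 26
```

```bash
cat >> h.py <<'E'
def lever():
    p,d=shot('side');P=cloud('side',d,0,640,0,480);q=p.astype(int)
    k=(q[...,0]>110)&(q[...,1]<50)&(q[...,2]<50)
    k&=(np.hypot(P[...,0]-.515,P[...,1]-.34)<.06)&(P[...,2]>.05)&(P[...,2]<.11)
    v,u=np.nonzero(k);print('grip',np.median(P[k],0).round(3),k.sum(),u.mean(),v.mean())
    s=(np.median(P[k],0)-[.515,.34,.04])@[.989,-.15,0];print('s',s)
E
python3 - <<'E'
from h import *
lever();rows([.578,.331,.14]);rows([.578,.331,.038])
E
```

```text
grip [0.536 0.334 0.084] 38 253.73684210526315 154.52631578947367
s 0.02201178568129217
shift [-25.9  29.4  25.4] closing angle 29.99 tilt z [ 0.008   0.0057 -1.    ]
shift [-26.   28.4 127.4] closing angle 29.99 tilt z [ 0.008   0.0057 -1.    ]
```

Emit:
play_rows([
  [-14,15,0,0,0,0,0],
  [-13,15,0,0,0,0,0],
  [0,0,0,0,0,0,0],
  [0,0,0,0,0,0,0],
])

```text
clock: 8.85
eef_pos: [0.5769, 0.3273, 0.1591]
ee_rot: [-1.574, -2.719, 0.002]
ft_force: [-0.9, -0.6, -0.2]
gripper_width: 0.0002
grip_force: 0.0
```

Emit:
play_rows([
  [0,0,32,0,0,0,0],
  [0,0,32,0,0,0,0],
  [0,0,32,0,0,0,0],
  [0,0,32,0,0,0,0],
  [0,0,0,0,0,0,0],
])

```text
clock: 9.27
eef_pos: [0.569, 0.3266, 0.0238]
ee_rot: [-1.565, -2.713, 0.021]
ft_force: [-2.0, -0.4, -1.4]
gripper_width: -0.0001
grip_force: 0.0
```

Emit:
play_rows([
  [0,0,0,0,0,0,0],
  [0,0,0,0,0,0,0],
])

```text
clock: 9.43
eef_pos: [0.5772, 0.3298, 0.0337]
ee_rot: [1.57, 2.72, 0.004]
ft_force: [0.8, 0.2, 0.2]
gripper_width: -0.0004
grip_force: 0.0
```

Run:
```python
from h import *
rows([.578,.331,.036]);rows([.514,.340,.036]);st()
```

```text
shift [ 0.7  1.3 -2.3] closing angle 30.02 tilt z [ 0.0022  0.0017 -1.    ]
shift [ 40.5 -49.6  -2.4] closing angle 30.02 tilt z [ 0.0022  0.0017 -1.    ]
9.4333 [0.5772 0.3298 0.0337] [1.57  2.72  0.004] -0.00038208197474594053 [0.82758828 0.20262957 0.24676293] [-0.7   0.68  0.25  1.4  -0.18  1.09  0.11]
```

Emit:
play_rows([
  [7,-8.6,0,0,0,0,0],
  [7,-8.6,0,0,0,0,0],
  [7,-8.6,0,0,0,0,0],
  [0,0,0,0,0,0,0],
])

```text
clock: 9.77
eef_pos: [0.5432, 0.3369, 0.0352]
ee_rot: [-1.568, -2.722, -0.008]
ft_force: [-0.7, 0.6, -0.5]
gripper_width: 0.0002
grip_force: 0.0
```

Emit:
play_rows([
  [7,-8.6,0,0,0,0,0],
  [7,-8.6,0,0,0,0,0],
  [0,0,0,0,0,0,0],
  [0,0,0,0,0,0,0],
])

```text
clock: 10.1
eef_pos: [0.5232, 0.3386, 0.0337]
ee_rot: [1.569, 2.72, 0.006]
ft_force: [0.4, -0.0, 0.0]
gripper_width: 0.0001
grip_force: 0.0
```

Run:
```python
from h import *
st();lever()
```

```text
10.1 [0.5232 0.3386 0.0337] [1.569 2.72  0.006] 8.978994745756771e-05 [ 0.40476699 -0.02961467  0.02658016] [-0.77  0.6   0.25  1.53 -0.17  1.02  0.05]
grip [0.484 0.339 0.085] 27 233.96296296296296 159.8148148148148
s -0.030382110696270025
```

Isolator is OFF: the grip is at s = -30 mm. Next I'll raise the arm, align the tool to the hub and move to the red toggle.

Emit:
play_rows([
  [0,0,-30,0,0,0,0],
  [0,0,-30,0,0,0,0],
  [0,0,-30,0,0,0.1,0],
  [0,0,0,0,0,0.1,0],
  [0,0,0,0,0,0.1,0],
])

```text
clock: 10.57
eef_pos: [0.5256, 0.3379, 0.1258]
ee_rot: [1.966, 2.446, 0.012]
ft_force: [0.0, -0.2, -0.1]
gripper_width: -0.0003
grip_force: 0.0
```

Emit:
play_rows([
  [0,0,0,0,0,0.094,0],
  [0,0,0,0,0,0,0],
  [0,0,0,0,0,0,0],
])

```text
clock: 10.82
eef_pos: [0.523, 0.337, 0.1221]
ee_rot: [2.071, 2.361, 0.001]
ft_force: [-0.3, -0.4, -1.2]
gripper_width: 0.0002
grip_force: 0.0
```

```bash
cat >> h.py <<'E'
c,s=np.cos(np.radians(7.36)),np.sin(np.radians(7.36))
def hub(x,y,z): return np.array([.474+x/1e3*c-y/1e3*s,.1637+x/1e3*s+y/1e3*c,z])
def inhub():
    o=env.get_obs();e=o['eef_pos']-[.474,.1637,0];print('hub xyz mm',(np.array([e[0]*c+e[1]*s,-e[0]*s+e[1]*c,e[2]])*1000).round(1),o['ft_force'].round(1))
E
python3 - <<'E'
from h import *
st();lever();rows(hub(-38,48,.12));inhub()
E
```

```text
10.8167 [0.523  0.337  0.1221] [2.071e+00 2.361e+00 1.000e-03] 0.00021364359637729338 [-0.34984421 -0.39186894 -1.20632424] [-0.84  0.53  0.36  1.44 -0.19  1.21 -0.33]
grip [0.484 0.34  0.085] 29 233.9655172413793 159.82758620689654
s -0.03038189736871399
shift [-117.5 -108.7    1.9] closing angle 7.49 tilt z [ 1.e-03 -1.e-04 -1.e+00]
hub xyz mm [ 70.5 165.8 122. ] [0.7 0.3 0.7]
```

Emit:
play_rows([
  [-23.5,-21.7,0,0,0,0,0],
  [-23.5,-21.7,0,0,0,0,0],
  [-23.5,-21.7,0,0,0,0,0],
  [-23.5,-21.7,0,0,0,0,0],
  [-23.5,-21.7,0,0,0,0,0],
])

```text
clock: 11.28
eef_pos: [0.4288, 0.2055, 0.1217]
ee_rot: [2.071, 2.361, 0.0]
ft_force: [0.2, -0.8, 1.3]
gripper_width: 0.0003
grip_force: 0.0
```

Emit:
play_rows([
  [0,0,0,0,0,0,0],
  [0,0,25,0,0,0,0],
  [0,0,25,0,0,0,0],
  [0,0,20,0,0,0,0],
  [0,0,0,0,0,0,0],
])

```text
clock: 11.7
eef_pos: [0.4263, 0.2053, 0.0484]
ee_rot: [-2.071, -2.359, 0.012]
ft_force: [-0.7, -0.3, -0.7]
gripper_width: 0.0
grip_force: 0.0
```

Emit:
play_rows([
  [0,0,15,0,0,0,0],
  [0,0,10,0,0,0,0],
  [0,0,0,0,0,0,0],
  [0,0,0,0,0,0,0],
])

```text
clock: 12.03
eef_pos: [0.4295, 0.2069, 0.027]
ee_rot: [2.073, 2.36, -0.0]
ft_force: [0.3, -1.0, 0.1]
gripper_width: 0.0003
grip_force: 0.0
```

Run:
```python
from h import *
inhub();rows(hub(-38,48,.015));tip()
```

```text
hub xyz mm [-38.6  48.6  27. ] [ 0.3 -1.   0.1]
shift [-0.6  0.6 12. ] closing angle 7.41 tilt z [-1.e-04 -2.e-04 -1.e+00]
eef [0.4295 0.2069 0.027 ] 0.00031840781424917697
side low z [-0.009 -0.008 -0.007 -0.007 -0.006 -0.006 -0.006 -0.005] centre [0.4   0.206] [0.355 0.137] [0.436 0.286]
top low z [-0.004 -0.001  0.     0.027  0.027  0.028  0.028  0.031] centre [0.45  0.175] [0.374 0.138] [0.498 0.207]
```

Emit:
play_rows([
  [0,0,6,0,0,0,0],
  [0,0,6,0,0,0,0],
  [0,0,0,0,0,0,0],
  [0,0,0,0,0,0,0],
])

```text
clock: 12.47
eef_pos: [0.4288, 0.2067, 0.0143]
ee_rot: [-2.073, -2.36, 0.002]
ft_force: [-0.3, 0.6, -0.2]
gripper_width: 0.0002
grip_force: 0.0
```

Emit:
play_rows([
  [0,8,0,0,0,0,0],
  [0,8,0,0,0,0,0],
  [0,8,0,0,0,0,0],
  [0,0,0,0,0,0,0],
  [0,0,0,0,0,0,0],
])

```text
clock: 12.88
eef_pos: [0.4542, 0.2099, 0.0148]
ee_rot: [2.074, 2.359, 0.001]
ft_force: [-0.3, -0.7, 1.1]
gripper_width: -0.0
grip_force: 0.1
```

Run:
```python
from h import *
inhub()
p,d=shot('side');cv2.imwrite('pics/s8.png',cv2.resize(p[150:260,215:320],None,fx=5,fy=5,interpolation=cv2.INTER_CUBIC)[:,:,::-1])
```

```text
hub xyz mm [-13.7  48.4  14.8] [-0.3 -0.7  1.1]
```

View pics/s8.png

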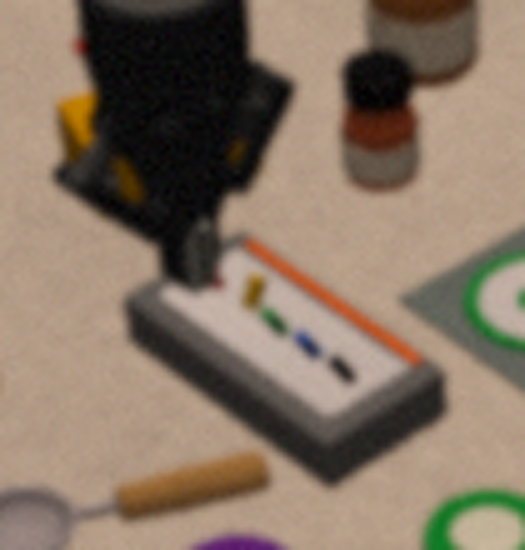

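Emit:
play_rows([
  [0,3,0,0,0,0,0],
  [0,2,0,0,0,0,0],
  [0,0,0,0,0,0,0],
  [0,0,0,0,0,0,0],
])

```text
clock: 13.27
eef_pos: [0.4586, 0.2107, 0.015]
ee_rot: [2.073, 2.36, 0.001]
ft_force: [0.5, -0.7, 2.7]
gripper_width: 0.0001
grip_force: 1.2
```

Emit:
play_rows([
  [0,-8,0,0,0,0,0],
  [0,-8,0,0,0,0,0],
  [0,-8,0,0,0,0,0],
  [0,-8,0,0,0,0,0],
  [0,0,0,0,0,0,0],
])

```text
clock: 13.68
eef_pos: [0.4231, 0.2062, 0.0142]
ee_rot: [-2.07, -2.36, 0.004]
ft_force: [-0.8, 0.2, -0.0]
gripper_width: -0.0004
grip_force: 0.0
```

```bash
cat >> h.py <<'E'
def toggles(n='side'):
    p,d=shot(n);hsv=cv2.cvtColor(p,cv2.COLOR_RGB2HSV).astype(int)
    m=eyes.camera_model(n)
    for nm,y in (('r',48),('y',24),('g',0),('b',-24),('k',-48)):
        out=[]
        for a in (-.45,.45):  # darkness/saturation sampled along bar for each hypothesis
            v=[]
            for L in (8,10,12,14,16):
                u=w2px(n,hub(L*np.sin(a),y,.03+L/1e3*np.cos(a)));v.append(p[int(round(u[1])),int(round(u[0]))].astype(int))
            v=np.array(v);out.append(((v.max(1)-v.min(1)).mean().round(),v.sum(1).mean().round()))
        print(nm,'OFF(sat,bri)',out[0],'ON',out[1])
E
python3 - <<'E'
from h import *
inhub();toggles()
E
```

```text
hub xyz mm [-45.1  48.7  14.2] [-0.8  0.2 -0. ]
r OFF(sat,bri) (np.float64(96.0), np.float64(249.0)) ON (np.float64(26.0), np.float64(475.0))
y OFF(sat,bri) (np.float64(43.0), np.float64(463.0)) ON (np.float64(100.0), np.float64(295.0))
g OFF(sat,bri) (np.float64(39.0), np.float64(245.0)) ON (np.float64(29.0), np.float64(525.0))
b OFF(sat,bri) (np.float64(41.0), np.float64(266.0)) ON (np.float64(27.0), np.float64(528.0))
k OFF(sat,bri) (np.float64(11.0), np.float64(178.0)) ON (np.float64(28.0), np.float64(522.0))
```

Emit:
play_rows([
  [0,0,3,0,0,0,0],
  [0,10,0,0,0,0,0],
  [0,10,0,0,0,0,0],
  [0,10,0,0,0,0,0],
  [0,0,0,0,0,0,0],
])

```text
clock: 14.15
eef_pos: [0.46, 0.2106, 0.0121]
ee_rot: [2.073, 2.357, 0.005]
ft_force: [0.1, 0.1, -0.1]
gripper_width: 0.0005
grip_force: 0.0
```

Emit:
play_rows([
  [0,4,0,0,0,0,0],
  [0,4,0,0,0,0,0],
  [0,4,0,0,0,0,0],
  [0,0,0,0,0,0,0],
])

```text
clock: 14.48
eef_pos: [0.4606, 0.2107, 0.011]
ee_rot: [-2.066, -2.354, 0.02]
ft_force: [-13.1, -2.8, 13.5]
gripper_width: 0.0002
grip_force: 9.0
```

Run:
```python
from h import *
inhub();toggles()
```

```text
hub xyz mm [-7.2 48.3 11. ] [-13.1  -2.8  13.5]
r OFF(sat,bri) (np.float64(7.0), np.float64(146.0)) ON (np.float64(8.0), np.float64(141.0))
y OFF(sat,bri) (np.float64(45.0), np.float64(459.0)) ON (np.float64(99.0), np.float64(298.0))
g OFF(sat,bri) (np.float64(38.0), np.float64(247.0)) ON (np.float64(30.0), np.float64(525.0))
b OFF(sat,bri) (np.float64(40.0), np.float64(266.0)) ON (np.float64(28.0), np.float64(525.0))
k OFF(sat,bri) (np.float64(12.0), np.float64(182.0)) ON (np.float64(28.0), np.float64(523.0))
```

Resistance of about 13 N, which is probably the end stop. I'll back off and check.

Emit:
play_rows([
  [0,-10,0,0,0,0,0],
  [0,-10,0,0,0,0,0],
  [0,-10,0,0,0,0,0],
  [0,-4,0,0,0,0,0],
  [0,0,0,0,0,0,0],
])

```text
clock: 14.95
eef_pos: [0.4332, 0.2076, 0.0115]
ee_rot: [-2.072, -2.36, 0.001]
ft_force: [0.9, 0.1, -1.1]
gripper_width: -0.0002
grip_force: 0.0
```

Run:
```python
from h import *
inhub();toggles();rows(hub(-38,0,.012))
```

```text
hub xyz mm [-34.8  48.7  11.5] [ 0.9  0.1 -1.1]
r OFF(sat,bri) (np.float64(42.0), np.float64(373.0)) ON (np.float64(102.0), np.float64(193.0))
y OFF(sat,bri) (np.float64(44.0), np.float64(460.0)) ON (np.float64(101.0), np.float64(295.0))
g OFF(sat,bri) (np.float64(38.0), np.float64(242.0)) ON (np.float64(29.0), np.float64(525.0))
b OFF(sat,bri) (np.float64(41.0), np.float64(270.0)) ON (np.float64(28.0), np.float64(525.0))
k OFF(sat,bri) (np.float64(13.0), np.float64(177.0)) ON (np.float64(27.0), np.float64(519.0))
shift [-48.7  -4.3  -0.3] closing angle 7.42 tilt z [ 2.e-04  2.e-04 -1.e+00]
```

Emit:
play_rows([
  [-24.5,-2,0,0,0,0,0],
  [-24.2,-1,0,0,0,0,0],
  [0,0,0,0,0,0,0],
  [0,10,0,0,0,0,0],
  [0,10,0,0,0,0,0],
])

```text
clock: 15.42
eef_pos: [0.4579, 0.1609, 0.0119]
ee_rot: [-2.075, -2.358, 0.0]
ft_force: [-0.3, 0.3, 0.4]
gripper_width: -0.0004
grip_force: 0.0
```

Emit:
play_rows([
  [0,5,0,0,0,0,0],
  [0,4,0,0,0,0,0],
  [0,2,0,0,0,0,0],
  [0,0,0,0,0,0,0],
  [0,0,0,0,0,0,0],
])

```text
clock: 15.83
eef_pos: [0.4669, 0.1627, 0.0117]
ee_rot: [-2.072, -2.359, 0.004]
ft_force: [-2.8, -0.3, 3.8]
gripper_width: -0.0001
grip_force: 2.6
```

Emit:
play_rows([
  [0,-10,0,0,0,0,0],
  [0,-10,0,0,0,0,0],
  [0,-8,0,0,0,0,0],
  [0,0,0,0,0,0,0],
  [0,0,0,0,0,0,0],
])

```text
clock: 16.25
eef_pos: [0.4405, 0.1595, 0.0118]
ee_rot: [2.073, 2.36, 0.001]
ft_force: [-0.1, 0.6, -0.4]
gripper_width: -0.0003
grip_force: 0.0
```

Run:
```python
from h import *
inhub();toggles();rows(hub(-38,-24,.012))
```

```text
hub xyz mm [-33.7   0.1  11.8] [-0.1  0.6 -0.4]
r OFF(sat,bri) (np.float64(5.0), np.float64(35.0)) ON (np.float64(4.0), np.float64(43.0))
y OFF(sat,bri) (np.float64(8.0), np.float64(160.0)) ON (np.float64(56.0), np.float64(180.0))
g OFF(sat,bri) (np.float64(27.0), np.float64(456.0)) ON (np.float64(38.0), np.float64(215.0))
b OFF(sat,bri) (np.float64(41.0), np.float64(266.0)) ON (np.float64(29.0), np.float64(530.0))
k OFF(sat,bri) (np.float64(12.0), np.float64(181.0)) ON (np.float64(28.0), np.float64(527.0))
shift [-24.1  -4.9  -0.1] closing angle 7.41 tilt z [ 1.1e-03  4.0e-04 -1.0e+00]
```

Green is ON. Blue and black next.

Emit:
play_rows([
  [-24.1,-3,0,0,0,0,0],
  [0,0,0,0,0,0,0],
  [0,10,0,0,0,0,0],
  [0,10,0,0,0,0,0],
  [0,6,0,0,0,0,0],
])

```text
clock: 16.72
eef_pos: [0.4684, 0.1384, 0.012]
ee_rot: [2.074, 2.358, 0.002]
ft_force: [0.2, -0.5, 0.5]
gripper_width: 0.0001
grip_force: 0.0
```

Emit:
play_rows([
  [0,3,0,0,0,0,0],
  [0,2,0,0,0,0,0],
  [0,0,0,0,0,0,0],
  [0,0,0,0,0,0,0],
])

```text
clock: 17.05
eef_pos: [0.4701, 0.1387, 0.0118]
ee_rot: [-2.072, -2.359, 0.004]
ft_force: [-3.5, -1.2, 5.4]
gripper_width: -0.0001
grip_force: 2.7
```

Emit:
play_rows([
  [0,-10,0,0,0,0,0],
  [0,-10,0,0,0,0,0],
  [0,-10,0,0,0,0,0],
  [0,0,0,0,0,0,0],
  [0,0,0,0,0,0,0],
])

```text
clock: 17.47
eef_pos: [0.4416, 0.1353, 0.0117]
ee_rot: [2.073, 2.361, 0.001]
ft_force: [0.5, -0.4, 0.1]
gripper_width: 0.0
grip_force: 0.0
```

Emit:
play_rows([
  [-24.1,-1,0,0,0,0,0],
  [0,0,0,0,0,0,0],
  [0,10,0,0,0,0,0],
  [0,10,0,0,0,0,0],
  [0,6,0,0,0,0,0],
])

```text
clock: 17.88
eef_pos: [0.4717, 0.1146, 0.012]
ee_rot: [2.073, 2.358, 0.003]
ft_force: [-0.3, -0.4, 0.8]
gripper_width: -0.0003
grip_force: 0.0
```

Emit:
play_rows([
  [0,3,0,0,0,0,0],
  [0,2,0,0,0,0,0],
  [0,0,0,0,0,0,0],
  [0,0,0,0,0,0,0],
])

```text
clock: 18.22
eef_pos: [0.4731, 0.1148, 0.0118]
ee_rot: [-2.072, -2.358, 0.004]
ft_force: [-3.5, -1.1, 4.9]
gripper_width: -0.0
grip_force: 2.9
```

Emit:
play_rows([
  [0,-10,0,0,0,0,0],
  [0,-10,0,0,0,0,0],
  [0,-10,0,0,0,0,0],
  [0,0,-30,0,0,0,0],
  [0,0,-30,0,0,0,0],
])

```text
clock: 18.63
eef_pos: [0.4419, 0.1106, 0.0707]
ee_rot: [-2.072, -2.358, 0.008]
ft_force: [0.8, 0.1, -0.3]
gripper_width: -0.0002
grip_force: 0.0
```

Emit:
play_rows([
  [0,0,-40,0,0,0,80],
  [0,0,-10,0,0,-0.1,80],
  [0,0,0,0,0,-0.1,80],
  [0,0,0,0,0,-0.1,80],
  [0,0,0,0,0,-0.094,80],
])

```text
clock: 19.05
eef_pos: [0.4451, 0.1115, 0.1222]
ee_rot: [1.564, 2.724, 0.002]
ft_force: [-0.8, -0.9, 0.6]
gripper_width: 0.0605
grip_force: 0.0
```

Run:
```python
from h import *
inhub();toggles();toggles('top')
```

```text
hub xyz mm [-35.3 -48.  122.2] [-0.8 -0.9  0.6]
r OFF(sat,bri) (np.float64(42.0), np.float64(377.0)) ON (np.float64(105.0), np.float64(177.0))
y OFF(sat,bri) (np.float64(45.0), np.float64(467.0)) ON (np.float64(102.0), np.float64(291.0))
g OFF(sat,bri) (np.float64(28.0), np.float64(458.0)) ON (np.float64(39.0), np.float64(219.0))
b OFF(sat,bri) (np.float64(17.0), np.float64(420.0)) ON (np.float64(46.0), np.float64(236.0))
k OFF(sat,bri) (np.float64(25.0), np.float64(434.0)) ON (np.float64(9.0), np.float64(139.0))
r OFF(sat,bri) (np.float64(16.0), np.float64(322.0)) ON (np.float64(16.0), np.float64(372.0))
y OFF(sat,bri) (np.float64(17.0), np.float64(327.0)) ON (np.float64(16.0), np.float64(362.0))
g OFF(sat,bri) (np.float64(16.0), np.float64(317.0)) ON (np.float64(16.0), np.float64(327.0))
b OFF(sat,bri) (np.float64(18.0), np.float64(331.0)) ON (np.float64(18.0), np.float64(330.0))
k OFF(sat,bri) (np.float64(7.0), np.float64(43.0)) ON (np.float64(3.0), np.float64(65.0))
```

All five toggles are ON. Now the green can.

```bash
cat >> h.py <<'E'
PAD=dict(green=(.6035,.1336),black=(.6115,.0521),red=(.6194,-.0296),yellow=(.6273,-.1112),blue=(.6357,-.1927))
def cans():
    p,d=shot('top');P=cloud('top',d,0,640,0,480);k=((P[...,2]>.033)&(P[...,2]<.056)&(P[...,0]>.28)&(P[...,0]<.72)&(abs(P[...,1])<.5)).astype(np.uint8)
    n,L,S,C=cv2.connectedComponentsWithStats(k)
    out={}
    for i in range(1,n):
        if not 300<S[i,4]<650: continue
        m=L==i;(cx,cy),r=cv2.minEnclosingCircle(P[m][:,:2].astype(np.float32))
        ring=m&(np.hypot(P[...,0]-cx,P[...,1]-cy)>.019)&(np.hypot(P[...,0]-cx,P[...,1]-cy)<.027)
        a=np.median(p[ring],0);mean=P[m][:,:2].mean(0)
        rr,gg,bb=a
        nm='black' if a.max()<60 else 'yellow' if rr>130 and gg>100 and bb<90 else 'red' if rr>1.8*max(gg,bb) else 'green' if gg>1.3*max(rr,bb) else 'blue' if bb>1.4*rr and gg>1.3*rr and bb>80 else '?'
        q=''
        if nm in PAD: q=(np.r_[PAD[nm]]-mean)*1000
        print(nm,a,mean.round(4),round(r,4),S[i,4],'to pad',np.round(q,1) if nm in PAD else '',P[m][:,2].mean().round(4));out[nm]=mean
    return out
E
python3 - <<'E'
from h import *
o=cans();rows([.4637,-.016,.122])
E
```

```text
yellow [174. 150.  70.] [ 0.4845 -0.3175] 0.0297 494 to pad [142.8 206.3] 0.0415
green [ 76. 138.  91.] [ 0.4637 -0.016 ] 0.0288 478 to pad [139.8 149.6] 0.0413
black [35. 34. 35.] [ 0.4581 -0.208 ] 0.0288 491 to pad [153.4 260.1] 0.0411
blue [ 56.  88. 145.] [ 0.4502 -0.1021] 0.029 481 to pad [185.5 -90.6] 0.0413
red [169.  54.  51.] [ 0.4082 -0.2868] 0.0292 503 to pad [211.2 257.2] 0.0414
? [110.  65. 127.] [0.3615 0.026 ] 0.0288 492 to pad  0.0414
? [105.  59. 122.] [ 0.3241 -0.1179] 0.0292 498 to pad  0.0413
shift [-119.8  -46.9   -0.4] closing angle 29.84 tilt z [ 1.e-04  1.e-04 -1.e+00]
```

Emit:
play_rows([
  [-30,-11.7,0,0,0,0,80],
  [-30,-11.7,0,0,0,0,80],
  [-30,-11.7,0,0,0,0,80],
  [-29.8,-11.8,0,0,0,0,80],
  [0,0,0,0,0,0,80],
])

```text
clock: 19.62
eef_pos: [0.4647, -0.0247, 0.1222]
ee_rot: [1.588, 2.706, -0.006]
ft_force: [-0.2, -0.7, -0.2]
gripper_width: 0.0802
grip_force: 0.0
```

Emit:
play_rows([
  [0,0,25,0,0,0,80],
  [0,0,25,0,0,0,80],
  [0,0,25,0,0,0,80],
  [0,0,0,0,0,0,80],
  [0,0,0,0,0,0,80],
])

```text
clock: 20.03
eef_pos: [0.4627, -0.016, 0.0459]
ee_rot: [-1.572, -2.717, 0.003]
ft_force: [0.4, 0.5, -0.3]
gripper_width: 0.0801
grip_force: 0.0
```

Run:
```python
from h import *
st();rows([.4637,-.016,-.02])
p,d=shot('side');cv2.imwrite('pics/s9.png',cv2.resize(p[160:320,230:400],None,fx=3.5,fy=3.5,interpolation=cv2.INTER_CUBIC)[:,:,::-1])
```

```text
20.0333 [ 0.4627 -0.016   0.0459] [-1.572 -2.717  0.003] 0.08009834466076891 [ 0.38736485  0.46066364 -0.31621999] [-0.38  0.32  0.46  1.97 -0.18  0.89  0.69]
shift [-0.6  1.1 65.9] closing angle 29.89 tilt z [-3.4e-03 -6.0e-04 -1.0e+00]
```

View pics/s9.png

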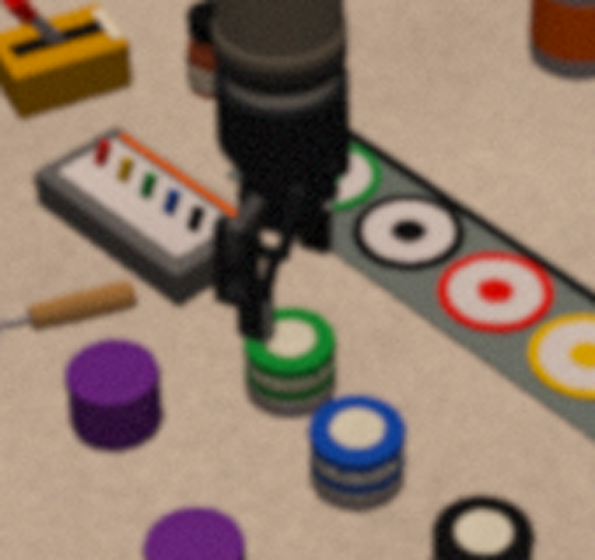

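The gripper straddles the green can in the side view, with the near fingertip at about (304,256), and all toggles lean ON. I'll descend.

Emit:
play_rows([
  [0,1,20,0,0,0,80],
  [0,0,15,0,0,0,80],
  [0,0,12,0,0,0,80],
  [0,0,0,0,0,0,80],
  [0,0,0,0,0,0,80],
])

```text
clock: 20.5
eef_pos: [0.466, -0.0154, 0.0009]
ee_rot: [1.571, 2.719, 0.002]
ft_force: [0.3, -0.1, 0.1]
gripper_width: 0.0801
grip_force: 0.0
```

Emit:
play_rows([
  [0,0,6,0,0,0,80],
  [0,0,4,0,0,0,80],
  [0,0,0,0,0,0,80],
  [0,0,0,0,0,0,80],
])

```text
clock: 20.83
eef_pos: [0.465, -0.0155, -0.0101]
ee_rot: [1.572, 2.72, 0.0]
ft_force: [-0.2, -0.0, -0.3]
gripper_width: 0.0797
grip_force: 0.0
```

Emit:
play_rows([
  [0,0,4,0,0,0,80],
  [0,0,3,0,0,0,80],
  [0,0,0,0,0,0,80],
  [0,0,0,0,0,0,80],
])

```text
clock: 21.17
eef_pos: [0.4646, -0.0155, -0.0176]
ee_rot: [-1.571, -2.72, 0.001]
ft_force: [0.1, -0.4, -0.3]
gripper_width: 0.0797
grip_force: 0.0
```

Emit:
play_rows([
  [0,0,0,0,0,0,30],
  [0,0,0,0,0,0,30],
  [0,0,0,0,0,0,30],
  [0,0,0,0,0,0,30],
  [0,0,0,0,0,0,30],
])

```text
clock: 21.58
eef_pos: [0.4652, -0.0155, -0.0169]
ee_rot: [1.571, 2.72, 0.001]
ft_force: [-0.5, 0.4, 5.6]
gripper_width: 0.0561
grip_force: 63.0
```

Emit:
play_rows([
  [0,0,0,0,0,0,30],
  [0,0,-15,0,0,0,30],
  [0,0,-25,0,0,0,30],
  [0,0,-30,0,0,0,30],
  [0,0,0,0,0,0,30],
])

```text
clock: 22.0
eef_pos: [0.469, -0.0158, 0.0568]
ee_rot: [1.568, 2.713, 0.008]
ft_force: [1.2, -0.5, -1.3]
gripper_width: 0.0558
grip_force: 64.7
```

Run:
```python
from h import *
st();rows([*PAD['green'],.05])
```

```text
22.0 [ 0.469  -0.0158  0.0568] [1.568 2.713 0.008] 0.0558105496358886 [ 1.21839881 -0.50722218 -1.2913375 ] [-0.39  0.31  0.47  1.96 -0.17  0.91  0.69]
shift [ 62.3 191.1   8.1] closing angle 29.96 tilt z [ 9.5e-03  5.0e-04 -1.0e+00]
```

Emit:
play_rows([
  [12.4,38,0,0,0,0,30],
  [12.4,38,0,0,0,0,30],
  [12.4,38,0,0,0,0,30],
  [12.4,38,0,0,0,0,30],
  [12.4,38,0,0,0,0,30],
])

```text
clock: 22.42
eef_pos: [0.5983, 0.1347, 0.0509]
ee_rot: [-1.57, -2.719, 0.002]
ft_force: [0.5, -0.7, -2.0]
gripper_width: 0.0564
grip_force: 64.7
```

Emit:
play_rows([
  [0,0,0,0,0,0,30],
  [0,0,20,0,0,0,30],
  [0,0,15,0,0,0,30],
  [0,0,0,0,0,0,30],
  [0,0,0,0,0,0,30],
])

```text
clock: 22.83
eef_pos: [0.5963, 0.1326, 0.0154]
ee_rot: [-1.57, -2.717, 0.006]
ft_force: [0.3, 0.9, -1.8]
gripper_width: 0.0564
grip_force: 65.0
```

Run:
```python
from h import *
st();rows([*PAD['green'],-.0115])
```

```text
22.8333 [0.5963 0.1326 0.0154] [-1.57  -2.717  0.006] 0.05637112192505254 [ 0.34057281  0.92590392 -1.82627828] [-0.51  0.62  0.39  1.58 -0.26  1.    0.48]
shift [-2.8  6.9 26.9] closing angle 29.95 tilt z [-0.0049 -0.0012 -1.    ]
```

Emit:
play_rows([
  [-2.5,6,8,0,0,0,30],
  [0,0,8,0,0,0,30],
  [0,0,4,0,0,0,30],
  [0,0,0,0,0,0,30],
  [0,0,0,0,0,0,30],
])

```text
clock: 23.25
eef_pos: [0.6046, 0.1339, -0.0026]
ee_rot: [-1.571, -2.72, 0.001]
ft_force: [-0.1, -0.3, -3.1]
gripper_width: 0.0561
grip_force: 65.0
```

Run:
```python
from h import *
st();rows([*PAD['green'],-.0115])
```

```text
23.25 [ 0.6046  0.1339 -0.0026] [-1.571e+00 -2.720e+00  1.000e-03] 0.0560712180213461 [-0.09112963 -0.25359427 -3.14452347] [-0.5   0.66  0.38  1.57 -0.28  0.97  0.49]
shift [ 0.3 -1.1  8.9] closing angle 29.96 tilt z [-7.e-04 -1.e-04 -1.e+00]
```

Emit:
play_rows([
  [0,-1,5,0,0,0,30],
  [0,0,4,0,0,0,30],
  [0,0,0,0,0,0,30],
  [0,0,0,0,0,0,30],
])

```text
clock: 23.58
eef_pos: [0.6036, 0.1334, -0.0117]
ee_rot: [-1.571, -2.72, 0.001]
ft_force: [-0.3, -0.1, -2.0]
gripper_width: 0.056
grip_force: 65.0
```

Emit:
play_rows([
  [0,0,0,0,0,0,80],
  [0,0,0,0,0,0,80],
  [0,0,0,0,0,0,80],
  [0,0,0,0,0,0,80],
  [0,0,0,0,0,0,80],
])

```text
clock: 24.0
eef_pos: [0.6045, 0.1336, -0.0108]
ee_rot: [1.571, 2.72, 0.001]
ft_force: [0.3, 0.1, -0.2]
gripper_width: 0.0801
grip_force: 0.0
```

Emit:
play_rows([
  [0,0,0,0,0,0,80],
  [0,0,-20,0,0,0,80],
  [0,0,-30,0,0,0,80],
  [0,0,-35,0,0,0,80],
  [0,0,0,0,0,0,80],
])

```text
clock: 24.42
eef_pos: [0.6099, 0.134, 0.0815]
ee_rot: [1.566, 2.711, 0.015]
ft_force: [1.5, -0.3, 1.1]
gripper_width: 0.0799
grip_force: 0.0
```

Run:
```python
from h import *
st();o=cans();rows([*o['blue'],.07])
```

```text
24.4167 [0.6099 0.134  0.0815] [1.566 2.711 0.015] 0.07987304143499857 [ 1.49393384 -0.27786772  1.06897818] [-0.52  0.56  0.41  1.5  -0.24  1.12  0.46]
yellow [178. 154.  73.] [ 0.4845 -0.3175] 0.0296 494 to pad [142.8 206.3] 0.0413
black [37. 35. 36.] [ 0.4582 -0.2081] 0.0292 490 to pad [153.3 260.2] 0.0413
blue [ 57.  91. 149.] [ 0.4503 -0.1021] 0.0289 479 to pad [185.4 -90.6] 0.0413
red [174.  57.  53.] [ 0.4082 -0.2868] 0.0291 501 to pad [211.2 257.2] 0.0415
? [114.  67. 132.] [0.3615 0.026 ] 0.0288 489 to pad  0.0413
? [108.  61. 127.] [ 0.3241 -0.1178] 0.029 500 to pad  0.0414
shift [-125.5 -254.7    6.5] closing angle 29.97 tilt z [ 0.0101  0.0022 -0.9999]
```

Emit:
play_rows([
  [-15.7,-31.8,0,0,0,0,80],
  [-15.7,-31.8,0,0,0,0,80],
  [-15.7,-31.8,0,0,0,0,80],
  [-15.7,-31.8,0,0,0,0,80],
  [-15.7,-31.8,0,0,0,0,80],
])

```text
clock: 24.88
eef_pos: [0.5038, -0.0151, 0.073]
ee_rot: [-1.57, -2.72, 0.001]
ft_force: [-0.3, 0.4, -0.5]
gripper_width: 0.0799
grip_force: 0.0
```

Emit:
play_rows([
  [-15.7,-31.8,0,0,0,0,80],
  [-15.7,-31.8,0,0,0,0,80],
  [-15.7,-31.8,0,0,0,0,80],
  [0,0,0,0,0,0,80],
  [0,0,0,0,0,0,80],
])

```text
clock: 25.3
eef_pos: [0.4446, -0.1045, 0.0733]
ee_rot: [-1.579, -2.715, 0.001]
ft_force: [0.6, 1.3, 0.6]
gripper_width: 0.0803
grip_force: 0.0
```

Run:
```python
from h import *
rows([.4503,-.1021,-.0165])
```

```text
shift [-0.8  6.2 89.8] closing angle 29.64 tilt z [-1.e-03  2.e-04 -1.e+00]
```

Emit:
play_rows([
  [-0.5,6,0,0,0,0,80],
  [0,0,25,0,0,0,80],
  [0,0,25,0,0,0,80],
  [0,0,20,0,0,0,80],
  [0,0,0,0,0,0,80],
])

```text
clock: 25.72
eef_pos: [0.4493, -0.0969, -0.0001]
ee_rot: [-1.563, -2.716, 0.004]
ft_force: [-0.8, 0.6, -0.9]
gripper_width: 0.0795
grip_force: 0.0
```

Emit:
play_rows([
  [0,0,10,0,0,0,80],
  [0,0,8,0,0,0,80],
  [0,0,0,0,0,0,80],
  [0,0,0,0,0,0,80],
  [0,0,0,0,0,0,80],
])

```text
clock: 26.13
eef_pos: [0.4528, -0.0999, -0.0136]
ee_rot: [1.571, 2.719, 0.001]
ft_force: [-0.3, 0.3, -0.1]
gripper_width: 0.0801
grip_force: 0.0
```

Run:
```python
from h import *
st();rows([.4503,-.1021,-.0165]);p,d=shot('top')
```

```text
26.1333 [ 0.4528 -0.0999 -0.0136] [1.571e+00 2.719e+00 1.000e-03] 0.08006884659644346 [-0.29331149  0.25029357 -0.12161642] [-0.19  0.42  0.46  2.02 -0.27  0.75  0.96]
shift [-0.6 -3.2  2.9] closing angle 29.97 tilt z [ 1.6e-03 -1.0e-04 -1.0e+00]
```

Emit:
play_rows([
  [0,-3,2.5,0,0,0,80],
  [0,0,0,0,0,0,30],
  [0,0,0,0,0,0,30],
  [0,0,0,0,0,0,30],
  [0,0,0,0,0,0,30],
])

```text
clock: 26.6
eef_pos: [0.4496, -0.1015, -0.0161]
ee_rot: [1.572, 2.72, 0.001]
ft_force: [-1.1, 0.0, 5.3]
gripper_width: 0.0561
grip_force: 62.7
```

Emit:
play_rows([
  [0,0,0,0,0,0,30],
  [0,0,-15,0,0,0,30],
  [0,0,-25,0,0,0,30],
  [0,0,-30,0,0,0,30],
  [0,0,0,0,0,0,30],
])

```text
clock: 27.02
eef_pos: [0.4534, -0.1026, 0.0575]
ee_rot: [1.567, 2.712, 0.006]
ft_force: [1.9, -0.7, -1.8]
gripper_width: 0.0561
grip_force: 64.4
```

Emit:
play_rows([
  [-28.6,19.2,0,0,0,0,30],
  [-28.6,19.2,0,0,0,0,30],
  [-28.6,19.2,0,0,0,0,30],
  [-28.6,19.2,0,0,0,0,30],
  [-28.6,19.2,0,0,0,0,30],
])

```text
clock: 27.43
eef_pos: [0.6043, -0.1773, 0.0516]
ee_rot: [-1.57, -2.719, 0.0]
ft_force: [0.0, -0.2, -1.7]
gripper_width: 0.0561
grip_force: 64.4
```

Emit:
play_rows([
  [-28.6,19.2,0,0,0,0,30],
  [0,0,20,0,0,0,30],
  [0,0,15,0,0,0,30],
  [0,0,0,0,0,0,30],
  [0,0,0,0,0,0,30],
])

```text
clock: 27.85
eef_pos: [0.6327, -0.1916, 0.0156]
ee_rot: [-1.569, -2.716, 0.002]
ft_force: [-0.5, 0.3, -1.4]
gripper_width: 0.0563
grip_force: 64.5
```

Emit:
play_rows([
  [0,0,0,0,0,0,30],
  [0,0,0,0,0,0,30],
  [0,0,0,0,0,0,30],
])

```text
clock: 28.1
eef_pos: [0.6356, -0.1926, 0.0196]
ee_rot: [1.57, 2.718, 0.001]
ft_force: [0.9, -0.2, -1.4]
gripper_width: 0.0561
grip_force: 64.5
```

Run:
```python
from h import *
st();rows([*PAD['blue'],-.0115])
```

```text
28.1 [ 0.6356 -0.1926  0.0196] [1.570e+00 2.718e+00 1.000e-03] 0.05611719975217949 [ 0.8951715  -0.21646601 -1.41098222] [-0.01  0.72  0.46  1.42 -0.34  1.08  1.03]
shift [-0.1 -0.  31.1] closing angle 29.98 tilt z [ 2.4e-03 -5.0e-04 -1.0e+00]
```

Emit:
play_rows([
  [0,0,14,0,0,0,30],
  [0,0,10,0,0,0,30],
  [0,0,7,0,0,0,30],
  [0,0,0,0,0,0,30],
  [0,0,0,0,0,0,30],
])

```text
clock: 28.52
eef_pos: [0.6344, -0.1927, -0.0122]
ee_rot: [-1.571, -2.72, 0.0]
ft_force: [-1.9, -0.2, 2.7]
gripper_width: 0.056
grip_force: 67.4
```

Emit:
play_rows([
  [0,0,0,0,0,0,80],
  [0,0,0,0,0,0,80],
  [0,0,0,0,0,0,80],
  [0,0,0,0,0,0,80],
  [0,0,0,0,0,0,80],
])

```text
clock: 28.93
eef_pos: [0.635, -0.1924, -0.0128]
ee_rot: [1.571, 2.72, 0.0]
ft_force: [0.2, 0.0, 0.3]
gripper_width: 0.0803
grip_force: 0.0
```

Emit:
play_rows([
  [0,0,-20,0,0,0,80],
  [0,0,-30,0,0,0,80],
  [0,0,-35,0,0,0,80],
  [0,0,0,0,0,0,80],
  [0,0,0,0,0,0,80],
])

```text
clock: 29.35
eef_pos: [0.6372, -0.1936, 0.0756]
ee_rot: [1.568, 2.714, 0.002]
ft_force: [0.4, -0.5, -0.5]
gripper_width: 0.0797
grip_force: 0.0
```

Run:
```python
from h import *
st();o=cans()
if 'black' in o: rows([*o['black'],-.0165])
```

```text
29.35 [ 0.6372 -0.1936  0.0756] [1.568e+00 2.714e+00 2.000e-03] 0.07974975597691238 [ 0.36328337 -0.46460843 -0.46733341] [-0.02  0.67  0.48  1.36 -0.31  1.18  1.01]
green [ 82. 147.  98.] [0.6018 0.1322] 0.0291 478 to pad [1.7 1.4] 0.0448
yellow [178. 153.  73.] [ 0.4845 -0.3173] 0.0291 499 to pad [142.8 206.1] 0.0414
red [173.  57.  53.] [ 0.4081 -0.2867] 0.0291 504 to pad [211.3 257.1] 0.0413
? [114.  67. 131.] [0.3615 0.026 ] 0.0287 492 to pad  0.0411
```

Green is placed to within 2 mm. Now black.

Emit:
play_rows([
  [15.4,-32.2,0,0,0,0,80],
  [15.4,-32.2,0,0,0,0,80],
  [15.4,-32.2,0,0,0,0,80],
  [15.4,-32.2,0,0,0,0,80],
  [15.4,-32.2,0,0,0,0,80],
])

```text
clock: 29.82
eef_pos: [0.4537, -0.2053, 0.0704]
ee_rot: [-1.569, -2.718, 0.001]
ft_force: [0.4, -0.1, 1.1]
gripper_width: 0.0799
grip_force: 0.0
```

Emit:
play_rows([
  [0,0,0,0,0,0,80],
  [0,0,0,0,0,0,80],
  [0,0,0,0,0,0,80],
  [0,0,0,0,0,0,80],
  [0,0,0,0,0,0,80],
])

```text
clock: 30.23
eef_pos: [0.4583, -0.2059, 0.0721]
ee_rot: [1.569, 2.721, -0.0]
ft_force: [1.1, 0.3, -0.6]
gripper_width: 0.0797
grip_force: 0.0
```

Run:
```python
from h import *
st();rows([.4581,-.208,-.0165])
p,d=shot('side');P=cloud('side',d,0,640,0,480);u,v=map(round,w2px('side',[.4581,-.208,.042]));print('can black px',u,v,p[v,u],P[v,u],p[v+8,u],p[v,u-10])
```

```text
30.2333 [ 0.4583 -0.2059  0.0721] [ 1.569  2.721 -0.   ] 0.07968072291826973 [ 1.08363147  0.33973868 -0.58337939] [-0.03  0.36  0.53  1.85 -0.22  0.99  1.12]
shift [-1.6 -1.3 88.6] closing angle 30.07 tilt z [ 5.e-04 -6.e-04 -1.e+00]
can black px 368 311 [209 192 167] [ 0.46000552 -0.20721106  0.03967675] [50 46 40] [43 41 35]
```

Emit:
play_rows([
  [-1.5,-1.3,25,0,0,0,80],
  [0,0,25,0,0,0,80],
  [0,0,20,0,0,0,80],
  [0,0,10,0,0,0,80],
  [0,0,8,0,0,0,80],
])

```text
clock: 30.7
eef_pos: [0.4564, -0.2078, -0.0171]
ee_rot: [-1.57, -2.72, 0.001]
ft_force: [0.8, 0.6, 0.7]
gripper_width: 0.08
grip_force: 0.0
```

Emit:
play_rows([
  [0,0,0,0,0,0,80],
  [0,0,0,0,0,0,80],
  [0,0,0,0,0,0,80],
])

```text
clock: 30.95
eef_pos: [0.4577, -0.2087, -0.0147]
ee_rot: [1.57, 2.718, 0.001]
ft_force: [0.3, 0.3, 0.6]
gripper_width: 0.0801
grip_force: 0.0
```

Run:
```python
from h import *
st();rows([.4581,-.208,-.0165])
```

```text
30.95 [ 0.4577 -0.2087 -0.0147] [1.570e+00 2.718e+00 1.000e-03] 0.08011937681949531 [0.32921998 0.30680669 0.63639041] [ 0.02  0.49  0.48  1.92 -0.31  0.8   1.2 ]
shift [0.4 0.7 1.8] closing angle 29.98 tilt z [ 2.3e-03 -9.0e-04 -1.0e+00]
```

Emit:
play_rows([
  [0,0,0,0,0,0,30],
  [0,0,0,0,0,0,30],
  [0,0,0,0,0,0,30],
  [0,0,0,0,0,0,30],
  [0,0,0,0,0,0,30],
])

```text
clock: 31.37
eef_pos: [0.458, -0.2085, -0.0143]
ee_rot: [1.57, 2.718, 0.002]
ft_force: [0.4, 0.6, 5.1]
gripper_width: 0.0561
grip_force: 62.6
```

Emit:
play_rows([
  [0,0,-15,0,0,0,30],
  [0,0,-25,0,0,0,30],
  [0,0,-30,0,0,0,30],
  [0,0,0,0,0,0,30],
  [0,0,0,0,0,0,30],
])

```text
clock: 31.78
eef_pos: [0.4579, -0.2087, 0.0558]
ee_rot: [1.569, 2.717, 0.002]
ft_force: [-0.1, 0.1, -2.1]
gripper_width: 0.0562
grip_force: 64.5
```

Run:
```python
from h import *
st();rows([*PAD['black'],.05])
```

```text
31.7833 [ 0.4579 -0.2087  0.0558] [1.569e+00 2.717e+00 2.000e-03] 0.05621607918751147 [-0.08405585  0.12610126 -2.09029296] [-0.02  0.39  0.53  1.87 -0.24  0.95  1.14]
shift [149.2 263.3   6.1] closing angle 29.98 tilt z [ 0.0041 -0.0011 -1.    ]
```

Emit:
play_rows([
  [18.6,32.9,0,0,0,0,30],
  [18.6,32.9,0,0,0,0,30],
  [18.6,32.9,0,0,0,0,30],
  [18.6,32.9,0,0,0,0,30],
  [18.6,32.9,0,0,0,0,30],
])

```text
clock: 32.2
eef_pos: [0.5513, -0.0434, 0.0522]
ee_rot: [-1.57, -2.717, 0.002]
ft_force: [0.4, -0.6, -2.8]
gripper_width: 0.0562
grip_force: 64.6
```

Emit:
play_rows([
  [18.6,32.9,0,0,0,0,30],
  [18.6,32.9,0,0,0,0,30],
  [18.6,32.9,0,0,0,0,30],
  [0,0,0,0,0,0,30],
  [0,0,0,0,0,0,30],
])

```text
clock: 32.62
eef_pos: [0.6091, 0.0572, 0.0514]
ee_rot: [-1.559, -2.722, 0.001]
ft_force: [-0.6, -1.2, -2.2]
gripper_width: 0.0564
grip_force: 64.9
```

Emit:
play_rows([
  [0,0,20,0,0,0,30],
  [0,0,15,0,0,0,30],
  [0,0,0,0,0,0,30],
  [0,0,0,0,0,0,30],
  [0,0,0,0,0,0,30],
])

```text
clock: 33.03
eef_pos: [0.6099, 0.0511, 0.0192]
ee_rot: [-1.574, -2.719, 0.001]
ft_force: [-0.1, 0.2, -2.0]
gripper_width: 0.0559
grip_force: 64.8
```

Run:
```python
from h import *
st();rows([*PAD['black'],-.0095])
```

```text
33.0333 [0.6099 0.0511 0.0192] [-1.574e+00 -2.719e+00  1.000e-03] 0.05589707624388626 [-0.05303055  0.22600385 -2.03233018] [-0.4   0.62  0.43  1.58 -0.29  1.    0.64]
shift [ 0.1  1.9 28.7] closing angle 29.88 tilt z [-3.e-04 -5.e-04 -1.e+00]
```

Emit:
play_rows([
  [0,1.5,13,0,0,0,30],
  [0,0,10,0,0,0,30],
  [0,0,5.5,0,0,0,30],
  [0,0,0,0,0,0,30],
  [0,0,0,0,0,0,30],
])

```text
clock: 33.45
eef_pos: [0.6112, 0.0529, -0.0098]
ee_rot: [-1.571, -2.72, 0.001]
ft_force: [0.8, -0.1, -2.3]
gripper_width: 0.0559
grip_force: 64.7
```

Emit:
play_rows([
  [0,0,0,0,0,0,80],
  [0,0,0,0,0,0,80],
  [0,0,0,0,0,0,80],
  [0,0,0,0,0,0,80],
  [0,0,0,0,0,0,80],
])

```text
clock: 33.87
eef_pos: [0.6118, 0.053, -0.009]
ee_rot: [1.571, 2.72, 0.001]
ft_force: [0.5, 0.3, 0.1]
gripper_width: 0.08
grip_force: 0.0
```

Emit:
play_rows([
  [0,0,-20,0,0,0,80],
  [0,0,-30,0,0,0,80],
  [0,0,-35,0,0,0,80],
  [0,0,0,0,0,0,80],
  [0,0,0,0,0,0,80],
])

```text
clock: 34.28
eef_pos: [0.6141, 0.0529, 0.0789]
ee_rot: [1.569, 2.715, 0.006]
ft_force: [-0.4, 0.3, -0.5]
gripper_width: 0.0801
grip_force: 0.0
```

Run:
```python
from h import *
st();o=cans();rows([*o['red'],.075])
```

```text
34.2833 [0.6141 0.0529 0.0789] [1.569 2.715 0.006] 0.0800682233274473 [-0.35268994  0.31190855 -0.45806521] [-0.41  0.56  0.45  1.52 -0.26  1.11  0.61]
blue [ 48.  82. 144.] [ 0.6332 -0.1935] 0.0289 481 to pad [2.5 0.8] 0.0451
yellow [177. 153.  72.] [ 0.4845 -0.3174] 0.0298 496 to pad [142.8 206.2] 0.0414
red [173.  55.  52.] [ 0.4083 -0.2868] 0.0289 501 to pad [211.1 257.2] 0.0416
? [112.   65.5 130. ] [0.3615 0.0252] 0.0289 479 to pad  0.0414
? [106.  60. 125.] [ 0.3241 -0.1178] 0.0291 499 to pad  0.0415
shift [-192.5 -346.5    1.1] closing angle 29.97 tilt z [ 2.2e-03  5.0e-04 -1.0e+00]
```

Emit:
play_rows([
  [-19.1,-34.5,0,0,0,0,80],
  [-19.1,-34.5,0,0,0,0,80],
  [-19.1,-34.5,0,0,0,0,80],
  [-19.1,-34.5,0,0,0,0,80],
  [-19.1,-34.5,0,0,0,0,80],
])

```text
clock: 34.75
eef_pos: [0.5072, -0.1168, 0.0742]
ee_rot: [-1.569, -2.718, 0.002]
ft_force: [0.6, -0.3, 1.2]
gripper_width: 0.0795
grip_force: 0.0
```

Emit:
play_rows([
  [-19.1,-34.5,0,0,0,0,80],
  [-19.1,-34.5,0,0,0,0,80],
  [-19.1,-34.5,0,0,0,0,80],
  [-19.1,-34.5,0,0,0,0,80],
  [-19.1,-34.5,0,0,0,0,80],
])

```text
clock: 35.17
eef_pos: [0.4057, -0.2852, 0.0744]
ee_rot: [-1.57, -2.718, -0.0]
ft_force: [1.0, -0.2, 1.0]
gripper_width: 0.0799
grip_force: 0.0
```

Emit:
play_rows([
  [0,0,0,0,0,0,80],
  [0,0,0,0,0,0,80],
  [0,0,0,0,0,0,80],
  [0,0,0,0,0,0,80],
  [0,0,0,0,0,0,80],
])

```text
clock: 35.58
eef_pos: [0.4089, -0.2827, 0.0751]
ee_rot: [-1.566, -2.722, -0.001]
ft_force: [0.1, 0.2, 0.3]
gripper_width: 0.0799
grip_force: 0.0
```

Run:
```python
from h import *
st();rows([.4083,-.2868,-.015]);cans()
```

```text
35.5833 [ 0.4089 -0.2827  0.0751] [-1.566e+00 -2.722e+00 -1.000e-03] 0.07987071395686744 [0.05210273 0.20507874 0.28610703] [ 0.11  0.36  0.58  1.86 -0.23  1.    1.31]
shift [-3.4 -2.6 90.1] closing angle 30.19 tilt z [-7.0e-04  1.4e-03 -1.0e+00]
blue [ 48.  82. 143.] [ 0.6332 -0.1934] 0.029 482 to pad [2.5 0.7] 0.0451
black [40. 39. 40.] [0.6095 0.0513] 0.0287 470 to pad [2.  0.8] 0.0451
green [ 81. 145.  97.] [0.6018 0.132 ] 0.029 479 to pad [1.7 1.6] 0.0448
yellow [175. 151.  72.] [ 0.4875 -0.3214] 0.0292 394 to pad [139.8 210.2] 0.0415
red [172.  54.  51.] [ 0.4061 -0.2795] 0.0288 345 to pad [213.3 249.9] 0.0414
? [112.5  66.  130. ] [0.3616 0.026 ] 0.0288 491 to pad  0.0412
? [106.  60. 124.] [ 0.3241 -0.1179] 0.0289 496 to pad  0.0414
```

Emit:
play_rows([
  [-3,-2.3,25,0,0,0,80],
  [0,0,25,0,0,0,80],
  [0,0,20,0,0,0,80],
  [0,0,10,0,0,0,80],
  [0,0,9.5,0,0,0,80],
])

```text
clock: 36.05
eef_pos: [0.4077, -0.2874, -0.0149]
ee_rot: [-1.568, -2.72, -0.0]
ft_force: [0.1, 0.2, -0.0]
gripper_width: 0.0803
grip_force: 0.0
```

Emit:
play_rows([
  [0,0,0,0,0,0,80],
  [0,0,0,0,0,0,80],
  [0,0,0,0,0,0,80],
  [0,0,0,0,0,0,80],
])

```text
clock: 36.38
eef_pos: [0.4086, -0.2893, -0.0127]
ee_rot: [1.57, 2.718, 0.0]
ft_force: [-0.0, 0.8, -0.3]
gripper_width: 0.0802
grip_force: 0.0
```

Emit:
play_rows([
  [0,0,0,0,0,0,30],
  [0,0,0,0,0,0,30],
  [0,0,0,0,0,0,30],
  [0,0,0,0,0,0,30],
  [0,0,0,0,0,0,30],
])

```text
clock: 36.8
eef_pos: [0.4087, -0.2888, -0.0125]
ee_rot: [1.57, 2.718, 0.001]
ft_force: [1.1, 0.7, 5.7]
gripper_width: 0.0565
grip_force: 62.4
```

Emit:
play_rows([
  [0,0,-15,0,0,0,30],
  [0,0,-25,0,0,0,30],
  [0,0,-30,0,0,0,30],
  [0,0,0,0,0,0,30],
  [0,0,0,0,0,0,30],
])

```text
clock: 37.22
eef_pos: [0.4087, -0.2893, 0.0576]
ee_rot: [1.569, 2.717, 0.001]
ft_force: [-0.2, 0.1, -3.6]
gripper_width: 0.0564
grip_force: 64.8
```

Run:
```python
from h import *
st();rows([*PAD['red'],.055])
```

```text
37.2167 [ 0.4087 -0.2893  0.0576] [1.569e+00 2.717e+00 1.000e-03] 0.05635147442551053 [-0.17332706  0.05423749 -3.63494322] [ 0.13  0.39  0.57  1.87 -0.25  0.95  1.34]
shift [119.7 312.3   2.9] closing angle 29.98 tilt z [ 0.0035 -0.0016 -1.    ]
```

Emit:
play_rows([
  [12.9,34.9,0,0,0,0,30],
  [12.9,34.9,0,0,0,0,30],
  [12.9,34.9,0,0,0,0,30],
  [12.9,34.9,0,0,0,0,30],
  [12.9,34.9,0,0,0,0,30],
])

```text
clock: 37.63
eef_pos: [0.5255, -0.1433, 0.0541]
ee_rot: [-1.57, -2.716, 0.001]
ft_force: [0.2, 0.0, -2.0]
gripper_width: 0.0561
grip_force: 64.8
```

Emit:
play_rows([
  [12.9,34.9,0,0,0,0,30],
  [12.9,34.9,0,0,0,0,30],
  [12.9,34.9,0,0,0,0,30],
  [12.9,34.9,0,0,0,0,30],
  [0,0,0,0,0,0,30],
])

```text
clock: 38.05
eef_pos: [0.6253, -0.0182, 0.0532]
ee_rot: [-1.552, -2.728, -0.013]
ft_force: [1.8, 3.1, -2.8]
gripper_width: 0.056
grip_force: 65.0
```

Emit:
play_rows([
  [0,0,20,0,0,0,30],
  [0,0,15,0,0,0,30],
  [0,0,0,0,0,0,30],
  [0,0,0,0,0,0,30],
  [0,0,0,0,0,0,30],
])

```text
clock: 38.47
eef_pos: [0.6212, -0.0314, 0.0208]
ee_rot: [-1.572, -2.719, 0.001]
ft_force: [-0.4, 0.6, -2.0]
gripper_width: 0.0561
grip_force: 65.0
```

Run:
```python
from h import *
st();rows([.6224,-.0316,-.008])
```

```text
38.4667 [ 0.6212 -0.0314  0.0208] [-1.572e+00 -2.719e+00  1.000e-03] 0.05611881315780691 [-0.39155774  0.55124667 -2.0361227 ] [-0.28  0.64  0.46  1.55 -0.32  1.03  0.79]
shift [-0.8  1.  28.8] closing angle 29.94 tilt z [-0.001  0.    -1.   ]
```

Emit:
play_rows([
  [-0.5,0.8,13,0,0,0,30],
  [0,0,10,0,0,0,30],
  [0,0,5.5,0,0,0,30],
  [0,0,0,0,0,0,30],
  [0,0,0,0,0,0,30],
])

```text
clock: 38.88
eef_pos: [0.6223, -0.0311, -0.0078]
ee_rot: [-1.571, -2.72, 0.0]
ft_force: [-0.0, -0.8, -3.8]
gripper_width: 0.0558
grip_force: 65.0
```

Emit:
play_rows([
  [0,0,0,0,0,0,80],
  [0,0,0,0,0,0,80],
  [0,0,0,0,0,0,80],
  [0,0,0,0,0,0,80],
  [0,0,0,0,0,0,80],
])

```text
clock: 39.3
eef_pos: [0.6229, -0.0311, -0.0069]
ee_rot: [1.571, 2.72, 0.001]
ft_force: [-0.0, -0.7, -0.1]
gripper_width: 0.0798
grip_force: 0.0
```

Emit:
play_rows([
  [0,0,-20,0,0,0,80],
  [0,0,-30,0,0,0,80],
  [0,0,-35,0,0,0,80],
  [0,0,0,0,0,0,80],
  [0,0,0,0,0,0,80],
])

```text
clock: 39.72
eef_pos: [0.6251, -0.0316, 0.0809]
ee_rot: [1.569, 2.715, 0.005]
ft_force: [-0.6, 0.6, -0.9]
gripper_width: 0.0799
grip_force: 0.0
```

Run:
```python
from h import *
st();o=cans();rows([*o['yellow'],.075])
```

```text
39.7167 [ 0.6251 -0.0316  0.0809] [1.569 2.715 0.005] 0.07989867836707473 [-0.64694807  0.5684644  -0.93104732] [-0.29  0.58  0.48  1.49 -0.29  1.14  0.76]
blue [ 49.  83. 144.] [ 0.6332 -0.1935] 0.029 479 to pad [2.5 0.8] 0.0453
green [ 81. 146.  97.] [0.6018 0.132 ] 0.0293 481 to pad [1.7 1.6] 0.0447
yellow [177. 153.  72.] [ 0.4844 -0.3175] 0.029 496 to pad [142.9 206.3] 0.0412
? [107.  60. 125.] [ 0.3241 -0.1179] 0.0291 499 to pad  0.0415
shift [-178.6 -263.3    3.4] closing angle 29.97 tilt z [ 2.3e-03  1.0e-04 -1.0e+00]
```

Emit:
play_rows([
  [-19.7,-29.1,0,0,0,0,80],
  [-19.7,-29.1,0,0,0,0,80],
  [-19.7,-29.1,0,0,0,0,80],
  [-19.7,-29.1,0,0,0,0,80],
  [-19.7,-29.1,0,0,0,0,80],
])

```text
clock: 40.18
eef_pos: [0.5435, -0.1898, 0.076]
ee_rot: [-1.569, -2.718, 0.001]
ft_force: [0.6, -1.3, 0.2]
gripper_width: 0.0799
grip_force: 0.0
```

Emit:
play_rows([
  [-19.7,-29.1,0,0,0,0,80],
  [-19.7,-29.1,0,0,0,0,80],
  [-19.7,-29.1,0,0,0,0,80],
  [-19.7,-29.1,0,0,0,0,80],
  [0,0,0,0,0,0,80],
])

```text
clock: 40.6
eef_pos: [0.4766, -0.3253, 0.0769]
ee_rot: [-1.589, -2.708, 0.013]
ft_force: [-1.5, -1.4, 0.2]
gripper_width: 0.0797
grip_force: 0.0
```

Emit:
play_rows([
  [0,0,10,0,0,0,80],
  [0,0,0,0,0,0,80],
  [0,0,0,0,0,0,80],
  [0,0,0,0,0,0,80],
  [0,0,0,0,0,0,80],
])

```text
clock: 41.02
eef_pos: [0.4851, -0.3139, 0.0673]
ee_rot: [-1.567, -2.722, -0.001]
ft_force: [0.1, -0.4, -0.0]
gripper_width: 0.0799
grip_force: 0.0
```

Run:
```python
from h import *
st();rows([.4845,-.3174,-.015]);cans()
```

```text
41.0167 [ 0.4851 -0.3139  0.0673] [-1.567e+00 -2.722e+00 -1.000e-03] 0.07992627165791798 [ 0.14383586 -0.35235697 -0.00460683] [ 0.16  0.52  0.54  1.64 -0.3   1.06  1.32]
shift [-2.8 -2.3 82.3] closing angle 30.13 tilt z [-3.e-04  8.e-04 -1.e+00]
blue [ 49.  84. 144.] [ 0.6332 -0.1933] 0.0293 480 to pad [2.5 0.6] 0.0454
red [181.  64.  60.] [ 0.6197 -0.031 ] 0.0289 474 to pad [-0.3  1.4] 0.0449
black [41. 39. 40.] [0.6095 0.0512] 0.0289 476 to pad [2.  0.9] 0.045
green [ 82. 147.  98.] [0.6018 0.1322] 0.0289 476 to pad [1.7 1.4] 0.0449
yellow [178. 153.  72.] [ 0.4829 -0.3137] 0.0291 422 to pad [144.4 202.5] 0.0415
? [113.  67. 131.] [0.3615 0.0261] 0.0287 487 to pad  0.0411
? [107.5  61.  126. ] [ 0.3241 -0.1178] 0.029 495 to pad  0.0413
```

Emit:
play_rows([
  [-1.5,-1,25,0,0,0,80],
  [0,0,25,0,0,0,80],
  [0,0,17,0,0,0,80],
  [0,0,10,0,0,0,80],
  [0,0,6,0,0,0,80],
])

```text
clock: 41.48
eef_pos: [0.4838, -0.3163, -0.0166]
ee_rot: [-1.569, -2.719, -0.0]
ft_force: [0.6, 0.3, 1.2]
gripper_width: 0.0799
grip_force: 0.0
```

Emit:
play_rows([
  [0,0,0,0,0,0,80],
  [0,0,0,0,0,0,80],
  [0,0,0,0,0,0,80],
  [0,0,0,0,0,0,80],
])

```text
clock: 41.82
eef_pos: [0.4852, -0.3181, -0.014]
ee_rot: [1.57, 2.718, -0.0]
ft_force: [0.1, -0.7, -0.7]
gripper_width: 0.0799
grip_force: 0.0
```

Emit:
play_rows([
  [0,0,0,0,0,0,30],
  [0,0,0,0,0,0,30],
  [0,0,0,0,0,0,30],
  [0,0,0,0,0,0,30],
  [0,0,0,0,0,0,30],
])

```text
clock: 42.23
eef_pos: [0.4849, -0.3177, -0.0141]
ee_rot: [1.57, 2.719, 0.001]
ft_force: [-0.4, 1.3, 5.5]
gripper_width: 0.0564
grip_force: 63.2
```

Emit:
play_rows([
  [0,0,-15,0,0,0,30],
  [0,0,-25,0,0,0,30],
  [0,0,-30,0,0,0,30],
  [0,0,0,0,0,0,30],
  [0,0,0,0,0,0,30],
])

```text
clock: 42.65
eef_pos: [0.485, -0.3181, 0.0558]
ee_rot: [1.57, 2.718, 0.0]
ft_force: [-0.9, -0.1, -4.0]
gripper_width: 0.056
grip_force: 64.8
```

Run:
```python
from h import *
st();rows([.6293,-.1122,.055])
```

```text
42.65 [ 0.485  -0.3181  0.0558] [1.57  2.718 0.   ] 0.056004793033596706 [-0.91470347 -0.0937395  -3.98903103] [ 0.17  0.53  0.54  1.65 -0.31  1.04  1.33]
shift [106.2 227.9   0.8] closing angle 29.97 tilt z [ 0.0026 -0.0015 -1.    ]
```

Emit:
play_rows([
  [15.1,32.5,0,0,0,0,30],
  [15.1,32.5,0,0,0,0,30],
  [15.1,32.5,0,0,0,0,30],
  [15.1,32.5,0,0,0,0,30],
  [15.1,32.5,0,0,0,0,30],
])

```text
clock: 43.07
eef_pos: [0.5859, -0.1682, 0.0519]
ee_rot: [-1.569, -2.716, 0.001]
ft_force: [1.0, -0.1, -3.6]
gripper_width: 0.0559
grip_force: 64.9
```

Emit:
play_rows([
  [15.1,32.5,0,0,0,0,30],
  [15.1,32.5,0,0,0,0,30],
  [0,0,0,0,0,0,30],
  [0,0,0,0,0,0,30],
  [0,0,0,0,0,0,30],
])

```text
clock: 43.48
eef_pos: [0.6263, -0.1119, 0.0521]
ee_rot: [-1.568, -2.717, 0.004]
ft_force: [-0.3, -1.0, -3.7]
gripper_width: 0.0564
grip_force: 65.1
```

Emit:
play_rows([
  [0,0,12,0,0,0,30],
  [0,0,0,0,0,0,30],
  [0,0,0,0,0,0,30],
  [0,0,0,0,0,0,30],
  [0,0,0,0,0,0,30],
])

```text
clock: 43.9
eef_pos: [0.6283, -0.1129, 0.0428]
ee_rot: [1.573, 2.719, 0.0]
ft_force: [-0.4, 0.7, -2.3]
gripper_width: 0.0563
grip_force: 65.0
```

Run:
```python
from h import *
st();rows([.6293,-.1122,-.0095])
```

```text
43.9 [ 0.6283 -0.1129  0.0428] [1.573 2.719 0.   ] 0.05628769918481171 [-0.42877408  0.67655378 -2.28344427] [-0.16  0.65  0.49  1.48 -0.33  1.09  0.91]
shift [ 0.1  1.2 52.3] closing angle 29.9 tilt z [ 3.e-04 -1.e-04 -1.e+00]
```

Emit:
play_rows([
  [0,1,20,0,0,0,30],
  [0,0,15,0,0,0,30],
  [0,0,10,0,0,0,30],
  [0,0,6.5,0,0,0,30],
  [0,0,0,0,0,0,30],
])

```text
clock: 44.32
eef_pos: [0.629, -0.1116, -0.0091]
ee_rot: [-1.571, -2.719, 0.0]
ft_force: [-0.1, 0.1, -2.8]
gripper_width: 0.0563
grip_force: 65.0
```

Emit:
play_rows([
  [0,0,0,0,0,0,30],
  [0,0,0,0,0,0,30],
  [0,0,0,0,0,0,76],
  [0,0,0,0,0,0,76],
  [0,0,0,0,0,0,76],
])

```text
clock: 44.73
eef_pos: [0.6303, -0.1119, -0.0076]
ee_rot: [1.57, 2.718, 0.001]
ft_force: [0.5, 0.7, 0.9]
gripper_width: 0.0761
grip_force: 0.0
```

Emit:
play_rows([
  [0,0,0,0,0,0,76],
  [0,0,-20,0,0,0,76],
  [0,0,-30,0,0,0,76],
  [0,0,-40,0,0,0,76],
  [0,0,-30,0,0,0,0],
])

```text
clock: 45.15
eef_pos: [0.63, -0.112, 0.1141]
ee_rot: [1.571, 2.718, 0.001]
ft_force: [1.5, -1.1, 0.2]
gripper_width: 0.0655
grip_force: 0.0
```

Emit:
play_rows([
  [0,0,0,0,0,0,0],
  [0,0,0,0,0,0,0],
  [0,0,0,0,0,0,0],
])

```text
clock: 45.4
eef_pos: [0.629, -0.1114, 0.111]
ee_rot: [-1.571, -2.72, -0.0]
ft_force: [0.1, -0.2, 0.1]
gripper_width: 0.0281
grip_force: 0.0
```

Run:
```python
from h import *
st();rows([.45,.350,.12]);cans()
```

```text
45.4 [ 0.629  -0.1114  0.111 ] [-1.571 -2.72  -0.   ] 0.02812455078617784 [ 0.09291614 -0.20848483  0.11683409] [-0.17  0.59  0.51  1.4  -0.29  1.23  0.89]
shift [489.1  75.5  -8.7] closing angle 29.97 tilt z [-3.e-04  5.e-04 -1.e+00]
red [181.  66.  62.] [ 0.6218 -0.0262] 0.0288 376 to pad [-2.4 -3.4] 0.0451
black [40. 40. 40.] [0.6094 0.0512] 0.0291 475 to pad [2.1 0.9] 0.0448
green [ 82. 147.  98.] [0.6018 0.1322] 0.0296 477 to pad [1.7 1.4] 0.045
? [107.  60. 125.] [ 0.3229 -0.1215] 0.0289 423 to pad  0.0417
```

Emit:
play_rows([
  [37.6,5.8,0,0,0,0,0],
  [37.6,5.8,0,0,0,0,0],
  [37.6,5.8,0,0,0,0,0],
  [37.6,5.8,0,0,0,0,0],
  [37.6,5.8,0,0,0,0,0],
])

```text
clock: 45.87
eef_pos: [0.5581, 0.0673, 0.1092]
ee_rot: [-1.57, -2.718, 0.004]
ft_force: [0.2, 1.1, 0.6]
gripper_width: -0.0
grip_force: 0.0
```

Emit:
play_rows([
  [37.6,5.8,0,0,0,0,0],
  [37.6,5.8,0,0,0,0,0],
  [37.6,5.8,0,0,0,0,0],
  [37.6,5.8,0,0,0,0,0],
  [37.6,5.8,0,0,0,0,0],
])

```text
clock: 46.28
eef_pos: [0.4893, 0.2442, 0.1095]
ee_rot: [-1.57, -2.719, 0.005]
ft_force: [0.2, 0.5, 1.0]
gripper_width: 0.0004
grip_force: 0.0
```

Emit:
play_rows([
  [37.6,5.8,0,0,0,0,0],
  [37.6,5.8,0,0,0,0,0],
  [37.6,5.8,0,0,0,0,0],
  [0,0,0,0,0,0,0],
  [0,0,0,0,0,0,0],
])

```text
clock: 46.7
eef_pos: [0.4468, 0.3526, 0.109]
ee_rot: [-1.56, -2.724, 0.005]
ft_force: [-0.2, -0.8, -0.1]
gripper_width: -0.0001
grip_force: 0.0
```

Emit:
play_rows([
  [0,0,0,0,0,0,0],
  [0,0,0,0,0,0,0],
  [0,0,0,0,0,0,0],
])

```text
clock: 46.95
eef_pos: [0.4513, 0.3472, 0.1108]
ee_rot: [1.576, 2.717, -0.002]
ft_force: [-0.3, -0.6, 1.5]
gripper_width: -0.0001
grip_force: 0.0
```

Run:
```python
from h import *
st();rows([.4517,.3497,.037]);cans();toggles();lever()
```

```text
46.95 [0.4513 0.3472 0.1108] [ 1.576e+00  2.717e+00 -2.000e-03] -7.82167883414091e-05 [-0.33468898 -0.60799377  1.48803352] [-0.98  0.44  0.41  1.61 -0.19  1.13 -0.01]
shift [ 2.1  1.7 73.8] closing angle 29.77 tilt z [-3.0e-04 -1.5e-03 -1.0e+00]
blue [ 47.  81. 140.] [ 0.6332 -0.1934] 0.029 480 to pad [2.5 0.7] 0.045
yellow [179. 155.  75.] [ 0.6284 -0.1129] 0.0291 477 to pad [-1.1  1.7] 0.0452
red [177.  62.  58.] [ 0.6199 -0.031 ] 0.0289 471 to pad [-0.5  1.4] 0.045
black [39. 37. 38.] [0.6093 0.0512] 0.0292 473 to pad [2.2 0.9] 0.045
green [ 79. 143.  95.] [0.6018 0.1321] 0.0289 479 to pad [1.7 1.5] 0.0451
? [110.  64. 127.] [0.3614 0.026 ] 0.0289 488 to pad  0.0413
? [104.  58. 122.] [ 0.3241 -0.1178] 0.0291 498 to pad  0.0415
r OFF(sat,bri) (np.float64(41.0), np.float64(363.0)) ON (np.float64(99.0), np.float64(189.0))
y OFF(sat,bri) (np.float64(42.0), np.float64(448.0)) ON (np.float64(97.0), np.float64(287.0))
g OFF(sat,bri) (np.float64(27.0), np.float64(447.0)) ON (np.float64(38.0), np.float64(207.0))
b OFF(sat,bri) (np.float64(17.0), np.float64(407.0)) ON (np.float64(45.0), np.float64(232.0))
k OFF(sat,bri) (np.float64(24.0), np.float64(419.0)) ON (np.float64(9.0), np.float64(139.0))
grip [0.484 0.339 0.085] 26 233.80769230769232 159.65384615384616
s -0.030730049543333433
```

Emit:
play_rows([
  [1.5,1,25,0,0,0,0],
  [0,0,25,0,0,0,0],
  [0,0,15,0,0,0,0],
  [0,0,8,0,0,0,0],
  [0,0,0,0,0,0,0],
])

```text
clock: 47.52
eef_pos: [0.4493, 0.3499, 0.0363]
ee_rot: [-1.572, -2.719, 0.006]
ft_force: [-0.2, 0.5, -0.5]
gripper_width: 0.0004
grip_force: 0.0
```

Emit:
play_rows([
  [0,0,0,0,0,0,0],
  [0,0,0,0,0,0,0],
  [0,0,0,0,0,0,0],
])

```text
clock: 47.77
eef_pos: [0.4517, 0.352, 0.0397]
ee_rot: [1.571, 2.719, 0.004]
ft_force: [-0.4, 0.9, 0.8]
gripper_width: -0.0001
grip_force: 0.0
```

Emit:
play_rows([
  [-6.8,8.5,0,0,0,0,0],
  [-6.8,8.5,0,0,0,0,0],
  [-6.8,8.5,0,0,0,0,0],
  [0,0,0,0,0,0,0],
])

```text
clock: 48.1
eef_pos: [0.4874, 0.3445, 0.0389]
ee_rot: [1.575, 2.714, 0.003]
ft_force: [1.0, -0.7, 0.2]
gripper_width: 0.0003
grip_force: 0.0
```

Emit:
play_rows([
  [-6.8,8.5,0,0,0,0,0],
  [-6.8,8.5,0,0,0,0,0],
  [0,0,0,0,0,0,0],
  [0,0,0,0,0,0,0],
])

```text
clock: 48.43
eef_pos: [0.5054, 0.3422, 0.0381]
ee_rot: [1.573, 2.718, -0.0]
ft_force: [0.5, -0.5, 1.4]
gripper_width: -0.0
grip_force: 0.0
```

Run:
```python
from h import *
st();lever()
```

```text
48.4333 [0.5054 0.3422 0.0381] [ 1.573  2.718 -0.   ] -3.9597984545995065e-05 [ 0.45234515 -0.54160549  1.42975158] [-0.88  0.59  0.39  1.57 -0.25  1.03  0.09]
grip [0.535 0.333 0.085] 38 253.60526315789474 154.68421052631578
s 0.020803081841647985
```

The lever is ON, matching the starting reading. I'll retreat upward, do a final check, and take a picture.

Emit:
play_rows([
  [3,-4,0,0,0,0,0],
  [0,0,-25,0,0,0,0],
  [0,0,-40,0,0,0,0],
  [0,0,-40,0,0,0,0],
  [0,0,-20,0,0,0,0],
])

```text
clock: 48.9
eef_pos: [0.5004, 0.3454, 0.1685]
ee_rot: [1.568, 2.719, 0.011]
ft_force: [0.4, 0.1, 1.4]
gripper_width: -0.0004
grip_force: 0.0
```

Emit:
play_rows([
  [0,0,0,0,0,0,0],
  [0,0,0,0,0,0,0],
  [0,0,0,0,0,0,0],
  [0,0,0,0,0,0,0],
  [0,0,0,0,0,0,0],
])

```text
clock: 49.32
eef_pos: [0.498, 0.3432, 0.1613]
ee_rot: [-1.57, -2.719, 0.005]
ft_force: [0.2, 0.5, 0.1]
gripper_width: 0.0001
grip_force: 0.0
```

Run:
```python
from h import *
st();cans();toggles();lever();shot('side','end.png')
```

```text
49.3167 [0.498  0.3432 0.1613] [-1.57  -2.719  0.005] 0.00010776372233569116 [0.21815485 0.51869857 0.05230551] [-0.91  0.47  0.42  1.43 -0.19  1.28  0.04]
blue [ 48.  81. 141.] [ 0.6331 -0.1935] 0.0291 483 to pad [2.6 0.8] 0.0449
yellow [179. 155.  75.] [ 0.6284 -0.1129] 0.0289 478 to pad [-1.1  1.7] 0.0449
red [177.  62.  58.] [ 0.6198 -0.0309] 0.0289 468 to pad [-0.4  1.3] 0.045
black [40. 38. 39.] [0.6095 0.0512] 0.029 474 to pad [2.  0.9] 0.045
green [ 79. 143.  95.] [0.6019 0.1321] 0.029 478 to pad [1.6 1.5] 0.0449
? [110.   64.5 127. ] [0.3615 0.0259] 0.0288 491 to pad  0.0413
? [105.  59. 123.] [ 0.3242 -0.1178] 0.0292 498 to pad  0.0414
r OFF(sat,bri) (np.float64(41.0), np.float64(364.0)) ON (np.float64(100.0), np.float64(183.0))
y OFF(sat,bri) (np.float64(44.0), np.float64(444.0)) ON (np.float64(97.0), np.float64(286.0))
g OFF(sat,bri) (np.float64(27.0), np.float64(441.0)) ON (np.float64(38.0), np.float64(210.0))
b OFF(sat,bri) (np.float64(16.0), np.float64(406.0)) ON (np.float64(45.0), np.float64(228.0))
k OFF(sat,bri) (np.float64(25.0), np.float64(417.0)) ON (np.float64(10.0), np.float64(131.0))
grip [0.538 0.336 0.083] 37 253.7027027027027 154.2972972972973
s 0.023246918755030193
```

View pics/end.png

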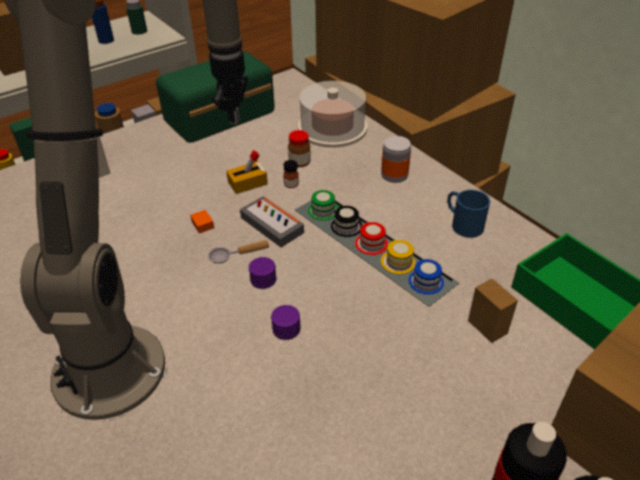

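The side view shows all five cans on their own pads, from green (322,205) to blue (428,275). The toggles lean ON, the lever is ON at (254,155), the bystanders haven't moved, and the robot is clear.

```bash
python3 -c "
from bench import env
print(env.close_job())"
```

```text
the job is handed in; nothing more can be done
None
```

I handed the job in, and the hand-in gave no verdict. In the last camera check all five canisters stood within about 3 mm of their pad centres, all five toggles were on, the isolator had been thrown off first and back on at the end, and the bystanders looked unmoved.

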